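# Pack and wedge a bearing housing against its stop

## Robot

A 7-joint arm with a two-finger parallel gripper is mounted at the origin on the work surface. World frame = base frame: x ahead of the robot, y to its left, z up, the work surface at z = 0. Lengths are in m, angles in rad, forces in N, time in s.
With the tool pointing down it reaches from about 0.4 to 0.85 m from the base axis. Payload 10.4 kg.
Tool frame: the origin (TCP) lies at the very end of the fingers, on their centre line; the grasp point (between the pads) lies 19 mm behind it; y points along the fingers, x is the direction in which the jaws open and shut, and the axes are right-handed (so a half turn about y gives the same grasp; the last joint's range is limited). The gripper opens to 87 mm and grips with 3 to 60 N. Pads are 19 mm wide; open, the fingers measure 117 mm over their backs; the gripper's body (75 mm by 190 mm) begins 51 mm behind the grasp point.
Start: joints at [-1.232, 0.332, -0.065, 1.46, 0.022, 1.35, -0.088], TCP at [0.221, 0.585, 0.223] pointing down, gripper open.
Joint ranges: [-2.6, 2.6], [-0.5, 2.12], [-1.47, 1.34], [0.16, 2.42], [-1.27, 4.41], [0.06, 2.06], [-2.6, 2.6]. Speed limits (rad/s): [2.22, 2.22, 2.79, 2.79, 3.14, 3.14, 3.14].

## Interface

Orientations are given as a unit quaternion [x, y, z, w].
In Python, from bench import readout, vision, r gives the robot as it stands.
- The arm moves only by the tool arm_command, never from a script. Its argument "targets" is a list that holds one entry, the list of rows, each a list of 6 numbers: the shift along the tool's x, y, z in m, then the turn, a rotation vector about the tool's x, y, z in degrees. A call has 1 to 12 rows; each row shifts and turns the commanded pose from where the row before left it, along the tool's axes as they then stand; what a row does not reach is not made up. A row lasts 1/12 s, in which the tool goes at most 41.7 mm and 7.16 degrees, less where a joint would pass 70% of its speed; a pose out of reach is approached as far as the arm can. A call is refused whole if a number of a shift passes 0.0417 or a number of a turn 7.16, either way. A call with a gripper value outside its range is refused whole. "hand" is the opening, from 0 (shut) to 1 (fully open), set as the call begins (left out, the last holds). The fingers move at their own pace and stop on an object; "grip_force" is the grip in N (left out, the last holds). Time passes only in rows, so rows that do not move let the fingers close. It gives the time, the measured TCP pose, the force and the opening at its end, in the units of the state.
- readout.read_state(): the state, without advancing time (a new reading comes with each control period).
- vision.camera(name): name is "scene" or "top" or "wrist"; returns a dict with "pixels" (420x560x3 uint8, blue, green, red), "fovy" (degrees; the focal length in pixels is half the picture's height over the tangent of half this angle, whatever the lens; pixels are square), "cx", "cy" (the principal point, pixels), "R" (3x3) and "t" (3): a world point X has camera coordinates R X + t; the wrist camera has in their place "mount" (4x4, takes a point from camera to tool coordinates, whose origin is the TCP and whose axes are the tool frame's). Camera axes: x right, y down, z forward; pixel columns grow to the right and rows downward; lengths in m; the calibration is good to about 2 mm. A picture is of the moment at which its call begins: read the wrist's pose just before it. There is no depth.
- r.close_job(): hands the job in, once; it reports no verdict.
The state is a dict: "time": time; "joint_positions": joint angles; "joint_vel": joint speeds; "joint_torque": joint torques, N m; "ee_pos": TCP position; "eef_rot": TCP orientation; "ft_force": force on the tool from outside, world axes, zero at the start; "torque": the same for the moment, N m; "width": finger opening in m.
Only numpy, scipy, OpenCV 4.12 (cv2) and the standard library are available. Lean on these libraries where they do the work, as an engineer would, in place of code of your own. Each camera call takes 0.05 s, during which the arm holds its last target.

## Task

The bearing housing is aligned and its bolts are nipped up; pack the gap between the end of its foot and the welded stop so it cannot creep. Take steel packers from where they lean on the batten and stand them upright on their thin edge in the gap, fully down on the base plate - the thin one, the thick one or both, whichever leaves room for the wedge - then push the taper wedge down between packers and stop, straight face to the packers, until you feel it go tight with a good length of it in the gap and its toe still clear of the base plate. Finish holding the wedge gripped and pressed firmly down so the whole pack stays tight, without shifting the housing or disturbing the spanner, tin or carton.

Things in the scene. Friction and masses are not known exactly. Their poses are not given: they have to be found in the camera images.
- base: dark steel sub-base plate, 110 (x) x 380 (y) x 15 mm, lying on the bench, fixed. Origin: centre of its underside; its y axis runs along its length, from the stop (-y end) towards the housing (+y). Yaw varies.
- stop: stop block welded on the base plate near its -y end: 60 mm wide (x), 40 mm high above the plate, 38 mm deep. Its gap-side face slopes: 0 at the plate and leaning back 1 in 4 (10 mm at the top), so the gap widens upwards. Same axes as the base; origin as stop_foot.
- stop_foot (a point): middle of the lower edge of the stop's sloping face, on the top of the base plate (15 mm above the bench).
- housing: grey split pillow-block bearing housing on the base plate: foot 72 (x) x 250 (y) x 40 mm high with an upright square end face to the gap; round body (r 62) in the middle, 142 mm high, its shaft reaching 80 mm to either side; bolt heads (r 17, up to 22 mm above the foot) 35 mm from each foot end. Origin: centre of its underside, on the plate. It stands in slotted bolt holes and slides along the base's y only if pushed with over about 70 N.
- foot_end (a point): middle of the lower edge of the foot's end face, on the top of the base plate. Its distance from stop_foot along the base's y is the gap's width at the bottom (9.5 to 22.5 mm; 10 mm more at the top of the stop).
- batten: timber batten 70 (x) x 330 (y) x 40 mm high, fixed on the bench; packers and wedge lean 20 degrees against the top edge of its +x side, 40 mm clear or more between neighbours, in any order. Origin: centre of its underside.
- thick_packer: steel plate 10 mm thick (x), 44 mm wide (y), 80 mm high (z), 0.27 kg. Origin: middle of the bottom edge of its back (-x) face, which leans on the batten; it extends 0..10 mm in x, +-22 mm in y. Grip it across its width near the top. If both packers are used it goes in first, against the foot, so that the fingers holding the wider thin one pass outside it.
- thin_packer: steel plate 6 mm thick (x), 56 mm wide (y), 80 mm high (z), 0.21 kg; origin and axes as for the thick packer (0..6 mm in x).
- wedge: steel taper wedge, 50 mm wide (y), 86 mm high (z), about 0.5 kg: straight back face at x = 0, which leans on the batten; front face sloping 1 in 4 like the stop: 9 mm thick at the toe (z = 0), 30 mm at the top. Origin: middle of the toe's back edge. If the packers leave g mm of the gap's bottom width, it goes tight with its toe (9 - g) x 4 mm above the plate: 1.5 to 7.5 mm is right, more lets it bottom.
- spanner: steel spanner, 200 mm long, lying on the bench; to be left alone. Origin under its middle.
- grease_tin: plain tin, 68 mm across, 85 mm high; to be left alone. Origin: centre of its underside.
- carton: small cardboard carton 100 x 100 x 45 mm; to be left alone. Origin: centre of its underside.
There are look-alikes about, which are no part of the job. What is shaped like the thick_packer but pink or purple is not meant.

How it is judged:
On the way:
1. a packer stands upright on its thin edge in the gap, down on the base plate, let go (((angle between thick_packer's own z axis and vertical below 0.12 rad and z of thick_packer in the frame of base below 0.0195 m and x of thick_packer in the frame of base between -0.015 and 0.015 m and y of thick_packer in the frame of stop_foot above -0.004 m and y of thick_packer in the frame of foot_end below 0.004 m and linear speed of thick_packer below 0.02 m/s and contact force between the fingers and thick_packer below 0.1 N) or (angle between thin_packer's own z axis and vertical below 0.12 rad and z of thin_packer in the frame of base below 0.0195 m and x of thin_packer in the frame of base between -0.015 and 0.015 m and y of thin_packer in the frame of stop_foot above -0.004 m and y of thin_packer in the frame of foot_end below 0.004 m and linear speed of thin_packer below 0.02 m/s and contact force between the fingers and thin_packer below 0.1 N))), for 0.2 s.
At the end, for the whole second after the job is handed in: Fingers hold the wedge (over 5 N), at rest; it bears over 7 N on the stop, its toe 8 mm or more below the stop's top and 1 mm clear of the plate; over 1.5 N through wedge, packers and foot; wedge and packers upright within 7 degrees, 15 mm of the middle, packers within 4.5 mm of the plate (((angle between thick_packer's own z axis and vertical below 0.12 rad and z of thick_packer in the frame of base below 0.0195 m and x of thick_packer in the frame of base between -0.015 and 0.015 m and contact force between wedge and thick_packer above 1.5 N and contact force between thick_packer and housing above 1.5 N) or (angle between thin_packer's own z axis and vertical below 0.12 rad and z of thin_packer in the frame of base below 0.0195 m and x of thin_packer in the frame of base between -0.015 and 0.015 m and contact force between wedge and thin_packer above 1.5 N and contact force between thin_packer and housing above 1.5 N) or (angle between each of thin_packer, thick_packer's own z axis and vertical below 0.12 rad and z of each of thin_packer, thick_packer in the frame of base below 0.0195 m and x of thin_packer in the frame of base between -0.015 and 0.015 m and x of thick_packer in the frame of base between -0.015 and 0.015 m and contact force between wedge and thin_packer above 1.5 N and contact force between thin_packer and thick_packer above 1.5 N and contact force between thick_packer and housing above 1.5 N) or (angle between each of thick_packer, thin_packer's own z axis and vertical below 0.12 rad and z of each of thick_packer, thin_packer in the frame of base below 0.0195 m and x of thick_packer in the frame of base between -0.015 and 0.015 m and x of thin_packer in the frame of base between -0.015 and 0.015 m and contact force between wedge and thick_packer above 1.5 N and contact force between thick_packer and thin_packer above 1.5 N and contact force between thin_packer and housing above 1.5 N)) and contact force between wedge and stop above 7 N and z of wedge in the frame of base between 0.016 and 0.047 m and x of wedge in the frame of base between -0.015 and 0.015 m and angle between wedge's own z axis and vertical below 0.12 rad and linear speed of wedge below 0.01 m/s and contact force between the fingers and wedge above 5 N); the arm keeps its last pose, push and grip.
It fails at once if the bearing housing is shifted out of line by more than 2 mm (distance of foot_end from where it was at the start of the episode above 0.002 m).
It fails at once if the spanner is disturbed (moved over 15 mm) (distance of spanner from where it was at the start of the episode above 0.015 m).
It fails at once if the grease tin is disturbed (moved over 15 mm) (distance of grease_tin from where it was at the start of the episode above 0.015 m).
It fails at once if the carton is disturbed (moved over 15 mm) (distance of carton from where it was at the start of the episode above 0.015 m).
It also fails if it takes over 72 s, if anything falls off the work surface, if the arm or the gripper's body presses on something with over 40 N, if the wrist force passes 120 N, or if a joint passes its speed limit or range.

## Working session

There is one attempt and no reset: what is moved stays moved. The work goes in short steps, Python scripts to look and compute and a tool call to move; the robot and the scene stay as the last step left them, time stands still between calls to the robot, and variables do not carry over. Pictures are saved under pics/ and viewed, and the job is handed in when it is done.

Besides the shell and the picture viewer there is one more tool, called after "Emit:" as name(argument=value, ...) on one line, values as JSON. arm_command: Moves the arm, as the interface text tells. Its arguments: {"type":"object","properties":{"targets":{"type":"array","items":{"type":"array","items":{"type":"array","items":{"type":"number"}}}},"hand":{"type":"number"},"grip_force":{"type":"number"}},"required":["targets"]}

```bash
ls; mkdir -p pics; python3 - <<'E'
from bench import readout, vision, r
import cv2,json
s=readout.read_state(); print(s)
for n in ["scene","top","wrist"]:
    c=vision.camera(n); cv2.imwrite(f"pics/{n}0.png",c["pixels"])
    print(n,{k:(v.tolist() if hasattr(v,'tolist') else v) for k,v in c.items() if k!="pixels"})
E
```

```text
pics
{'time': 0.0, 'joint_positions': array([-1.23159527,  0.33287628, -0.06466909,  1.46095768,  0.02163621,
        1.34988672, -0.0884972 ]), 'joint_vel': array([ 2.41975337e-04,  9.83334414e-04, -5.13984527e-04,  6.04143809e-05,
        7.82140602e-05,  1.69361118e-03, -2.87900911e-03]), 'joint_torque': array([-7.69649378e-04, -6.23265767e+01,  2.40861706e-02, -3.89885473e+01,
       -6.14657952e-02,  4.02622623e-02,  1.88637091e-04]), 'ee_pos': array([0.2211213 , 0.58416039, 0.2217433 ]), 'eef_rot': array([ 0.58211746,  0.40149121, -0.40227685, -0.58147865]), 'ft_force': array([ 0.11562715,  0.31917275, -0.01047759]), 'torque': array([0.01312774, 0.00725867, 0.00688234]), 'width': 0.08704462023877128}
scene {'fovy': 55.1257326441649, 'cx': 282.14302124932345, 'cy': 200.85619233734312, 'R': [[-0.6933363877731665, 0.7205442109699547, 0.01003461146943682], [0.6076695127789319, 0.5920951456721697, -0.5293024671305315], [-0.38732727328277916, -0.3608869331371494, -0.8483738591341613]], 't': [0.3111315015958659, -0.26930847938860225, 1.2679035295837735]}
top {'fovy': 57.44962258809079, 'cx': 276.73036245007967, 'cy': 205.67361472608133, 'R': [[0.017389279416402552, -0.9997322913588078, -0.015262980568867743], [-0.9967889549861073, -0.01614068782140302, -0.07842995227816842], [0.07816260089762905, 0.01657781080599511, -0.996802780899912]], 't': [0.02880664178852054, 0.5012843327671574, 0.8980736052035838]}
wrist {'fovy': 65.9199822626669, 'cx': 284.47911648927675, 'cy': 203.02058879288057, 'mount': [[0.9999996232259515, 0.0007694156702472021, 0.0004019296927779692, 0.0015983796428863384], [-0.00020039367859883716, -0.2458949485885159, 0.9692964634728745, -0.162573196414757], [0.0008446243692530374, -0.9692961788112929, -0.24589470175564448, 0.06678833173443201], [0.0, 0.0, 0.0, 1.0]]}
```

View pics/scene0.png

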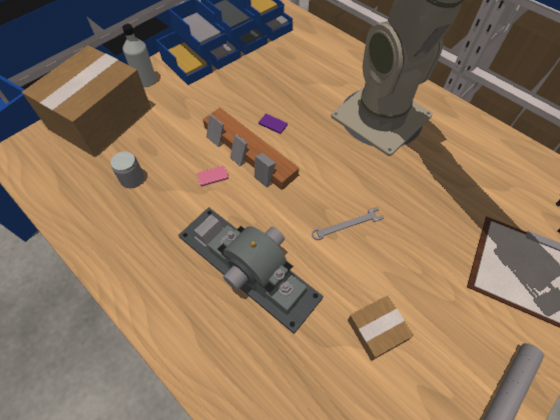

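View pics/top0.png

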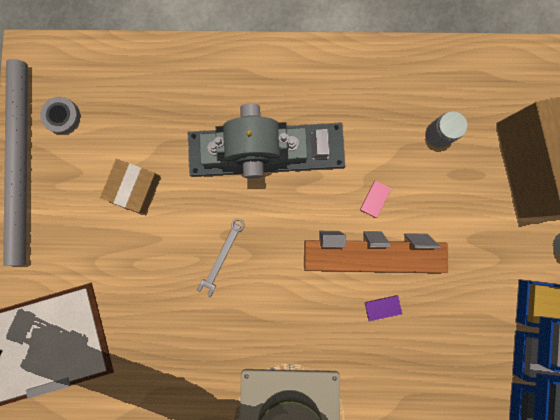

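View pics/wrist0.png

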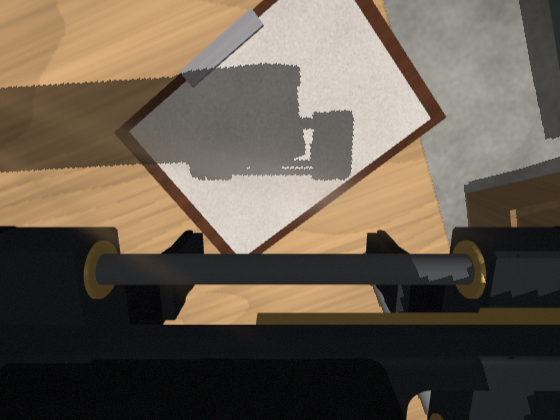

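```bash
python3 - <<'E'
import cv2
a=cv2.imread("pics/top0.png")
cv2.imwrite("pics/t1.png",cv2.resize(a[110:190,180:355],None,fx=4.5,fy=4.5,interpolation=cv2.INTER_CUBIC))
cv2.imwrite("pics/t2.png",cv2.resize(a[220:280,295:455],None,fx=5,fy=5,interpolation=cv2.INTER_CUBIC))
s=cv2.imread("pics/scene0.png")
cv2.imwrite("pics/s1.png",cv2.resize(s[100:250,170:310],None,fx=4,fy=4,interpolation=cv2.INTER_CUBIC))
E
```

```text
(no output)
```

View pics/t1.png

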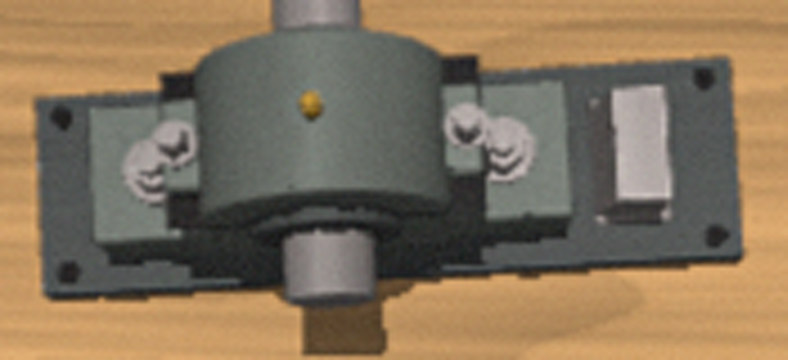

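View pics/t2.png

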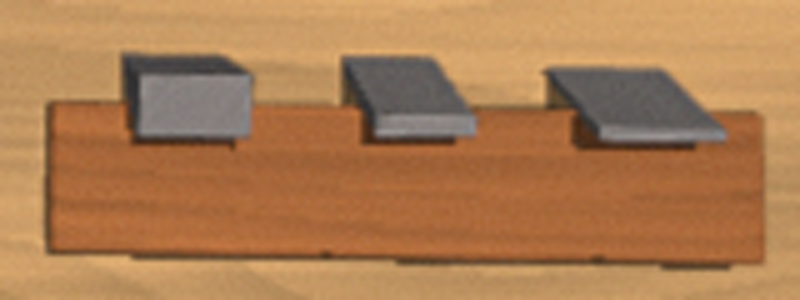

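View pics/s1.png

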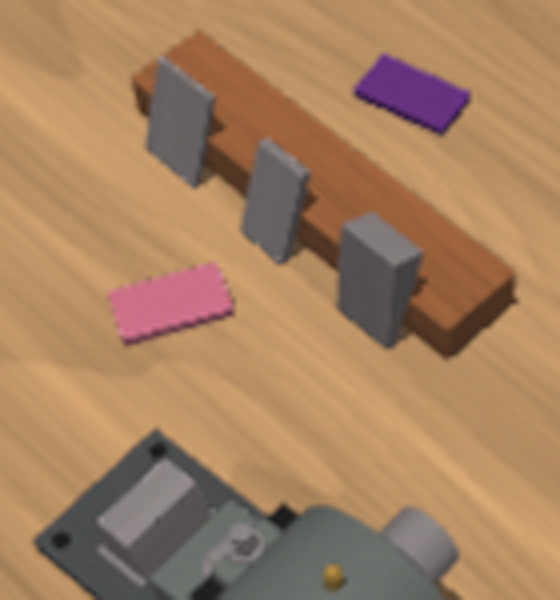

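```bash
cat > h.py <<'E'
from bench import readout, vision, r
import numpy as np, cv2
from scipy.spatial.transform import Rotation as Ro
def cast(c,uv,z,pose=None):
    f=210/np.tan(np.radians(c["fovy"]/2))
    d=np.array([(uv[0]-c["cx"])/f,(uv[1]-c["cy"])/f,1.])
    if "mount" in c:
        M=np.array(c["mount"]); p,q=pose
        RR=Ro.from_quat(q).as_matrix()
        o=p+RR@M[:3,3]; d=RR@M[:3,:3]@d
    else:
        R=np.array(c["R"]); o=-R.T@np.array(c["t"]); d=R.T@d
    return o+d*(z-o[2])/d[2]
def proj(c,X,pose=None):
    f=210/np.tan(np.radians(c["fovy"]/2))
    if "mount" in c:
        M=np.array(c["mount"]); p,q=pose; RR=Ro.from_quat(q).as_matrix()
        x=M[:3,:3].T@(RR.T@(np.array(X)-p)-M[:3,3])
    else: x=np.array(c["R"])@np.array(X)+np.array(c["t"])
    return np.array([c["cx"]+f*x[0]/x[2],c["cy"]+f*x[1]/x[2]])
def pose():
    s=readout.read_state(); return np.array(s["ee_pos"]),np.array(s["eef_rot"])
def mv(dp_world, dr_world=None):
    pass
E
python3 - <<'E'
from h import *
c=vision.camera("top"); print(-np.array(c["R"]).T@c["t"])
o=lambda u,k,x0,y0:((u[0]+.5)/k-.5+x0,(u[1]+.5)/k-.5+y0)
print("plate");
P=[cast(c,o(u,4.5,180,110),.015) for u in [(36,97),(730,57),(742,260),(48,298)]]
print(np.round(P,4), np.round(np.mean(P,0),4))
print("stop top/foot top z=.055")
print(np.round([cast(c,o(u,4.5,180,110),.055) for u in [(612,87),(665,85),(670,195),(616,200),(564,82),(568,215),(90,108),(95,243)]],4))
print("batten");print(np.round([cast(c,o(u,5,295,220),.04) for u in [(48,102),(765,115),(765,262),(48,252)]],4))
print("tops wedge (z~.081), packers z~.075")
print(np.round([cast(c,o(u,5,295,220),.081) for u in [(138,72),(250,74),(248,135),(138,135)]],4))
print(np.round([cast(c,o(u,5,295,220),.076) for u in [(375,122),(475,122),(600,133),(725,133)]],4))
q=readout.read_state(); print(Ro.from_quat(q["eef_rot"]).as_matrix().round(3))
E
```

```text
[0.42897799 0.02200191 0.93495765]
plate
[[ 0.681   0.2593  0.015 ]
 [ 0.7081 -0.1183  0.015 ]
 [ 0.5967 -0.1252  0.015 ]
 [ 0.5705  0.2488  0.015 ]] [0.6391 0.0662 0.015 ]
stop top/foot top z=.055
[[ 0.6793 -0.0511  0.055 ]
 [ 0.6807 -0.0786  0.055 ]
 [ 0.6228 -0.0815  0.055 ]
 [ 0.6198 -0.0537  0.055 ]
 [ 0.6816 -0.0262  0.055 ]
 [ 0.6116 -0.029   0.055 ]
 [ 0.6646  0.2205  0.055 ]
 [ 0.5934  0.2155  0.055 ]]
batten
[[ 0.4202 -0.0283  0.04  ]
 [ 0.42   -0.3593  0.04  ]
 [ 0.3528 -0.3581  0.04  ]
 [ 0.3511 -0.0292  0.04  ]]
tops wedge (z~.081), packers z~.075
[[ 0.4345 -0.0658  0.081 ]
 [ 0.4345 -0.1153  0.081 ]
 [ 0.4076 -0.1146  0.081 ]
 [ 0.4067 -0.066   0.081 ]]
[[ 0.4142 -0.1717  0.076 ]
 [ 0.415  -0.2159  0.076 ]
 [ 0.4111 -0.2711  0.076 ]
 [ 0.4121 -0.3262  0.076 ]]
[[ 0.354 -0.    -0.935]
 [ 0.935 -0.001  0.354]
 [-0.001 -1.    -0.   ]]
```

Emit:
arm_command(targets=[[[-0.0217,-0.0015,-0.0309,0,0,0],[-0.0217,-0.0015,-0.0309,0,0,0],[-0.0217,-0.0015,-0.0309,0,0,0],[-0.0217,-0.0015,-0.0309,0,0,0],[-0.0217,-0.0015,-0.0309,0,0,0],[-0.0217,-0.0015,-0.0309,0,0,0],[-0.0217,-0.0015,-0.0309,0,0,0],[-0.0217,-0.0015,-0.0309,0,0,0],[-0.0217,-0.0015,-0.0309,0,0,0],[-0.0217,-0.0015,-0.0309,0,0,0]]], hand=1)

```text
time: 1.03
ee_pos: [0.4341, 0.2705, 0.2377]
eef_rot: [-0.582, -0.402, 0.402, 0.582]
ft_force: [0.9, 0.3, 0.3]
width: 0.087
```

Emit:
arm_command(targets=[[[-0.0217,-0.0015,-0.0309,0,0,0],[-0.0217,-0.0015,-0.0309,0,0,0],[-0.0217,-0.0015,-0.0309,0,0,0],[-0.0217,-0.0015,-0.0309,0,0,0],[-0.0217,-0.0015,-0.0309,0,0,0],[-0.0217,-0.0015,-0.0309,0,0,0],[-0.0217,-0.0015,-0.0309,0,0,0],[-0.0217,-0.0015,-0.0309,0,0,0],[-0.0217,-0.0015,-0.0309,0,0,0],[-0.0217,-0.0015,-0.0309,0,0,0]]])

```text
time: 1.87
ee_pos: [0.6463, -0.0415, 0.2525]
eef_rot: [-0.582, -0.402, 0.402, 0.582]
ft_force: [0.5, 0.2, 1.0]
width: 0.0872
```

Emit:
arm_command(targets=[[[0,0,0,0,6.53,0],[0,0,0,0,6.53,0],[0,0,0,0,6.53,0],[0,0,0,0,6.53,0],[0,0,0,0,6.53,0],[0,0,0,0,6.53,0],[0,0,0,0,6.53,0],[0,0,0,0,6.53,0],[0,0,0,0,6.53,0],[0,0,0,0,6.53,0],[0,0,0,0,0,0]]])

```text
time: 2.78
ee_pos: [0.6455, -0.0399, 0.2522]
eef_rot: [0.707, 0.022, -0.023, -0.707]
ft_force: [1.3, -0.1, 0.1]
width: 0.0869
```

```bash
python3 - <<'E'
from h import *
s=readout.read_state();print(s["time"],s["ee_pos"],s["joint_positions"].round(2),s["ft_force"]);print(Ro.from_quat(s["eef_rot"]).as_matrix().round(3))
c=vision.camera("wrist");cv2.imwrite("pics/w1.png",c["pixels"])
E
```

```text
2.7833 [ 0.645509   -0.03989312  0.25224084] [-0.48  0.42  0.65  1.38 -0.25  1.43  0.23] [ 1.29521089 -0.09966854  0.09114138]
[[ 0.998 -0.    -0.064]
 [ 0.064 -0.     0.998]
 [-0.    -1.    -0.   ]]
```

View pics/w1.png

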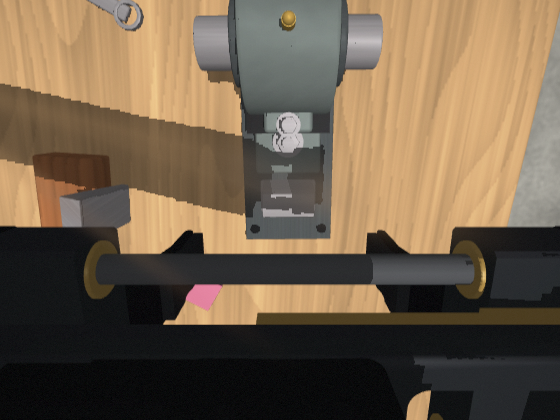

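```bash
python3 - <<'E'
import cv2,numpy as np
a=cv2.imread("pics/w1.png")[145:240,235:345]
b=(255*(a/255.)**0.6).astype('uint8')
cv2.imwrite("pics/w1c.png",cv2.resize(b,None,fx=6,fy=6,interpolation=cv2.INTER_CUBIC))
E
```

```text
(no output)
```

View pics/w1c.png

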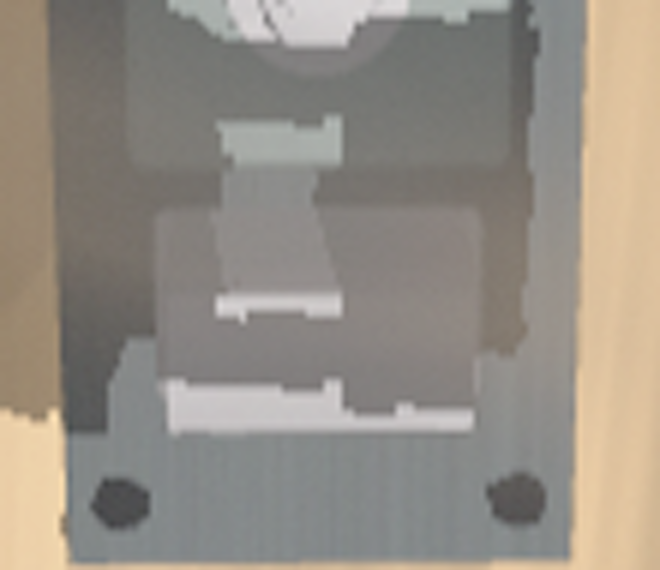

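```bash
python3 - <<'E'
from h import *
c=vision.camera("wrist");P=pose()
o=lambda u,v:((u+.5)/6-.5+235,(v+.5)/6-.5+145)
y=4.0
for n,u,v,z in [("foot L",130,165,.055),("foot R",510,165,.055),("stopfoot L",158,206,.015),("stopfoot R",480,206,.015),("stop top L",160,295,.055),("stop top R",475,295,.055),("stop back L",168,432,.055),("back R",474,430,.055),("plate L",68,562,.015),("plate R",572,560,.015)]:
    X=cast(c,o(u,v),z,P); a=np.radians(y); ex=np.array([np.cos(a),np.sin(a)]);ey=np.array([-np.sin(a),np.cos(a)])
    d=X[:2]-np.array([.645,-.04]); print(n,X.round(4),"base xy rel",(d@ex).round(4),(d@ey).round(4))
E
```

```text
foot L [ 0.6138 -0.0295  0.055 ] base xy rel -0.0304 0.0126
foot R [ 0.6845 -0.0243  0.055 ] base xy rel 0.0405 0.0129
stopfoot L [ 0.617  -0.0441  0.015 ] base xy rel -0.0282 -0.0021
stopfoot R [ 0.6839 -0.0391  0.015 ] base xy rel 0.0389 -0.0018
stop top L [ 0.6208 -0.0539  0.055 ] base xy rel -0.0251 -0.0122
stop top R [ 0.6804 -0.0495  0.055 ] base xy rel 0.0346 -0.0119
stop back L [ 0.6239 -0.0809  0.055 ] base xy rel -0.0239 -0.0393
back R [ 0.6828 -0.0761  0.055 ] base xy rel 0.0352 -0.0386
plate L [ 0.6019 -0.1241  0.015 ] base xy rel -0.0489 -0.0809
plate R [ 0.7116 -0.1155  0.015 ] base xy rel 0.0611 -0.08
```

Emit:
arm_command(targets=[[[-0.0257,0.009,-0.0138,0,0,0],[-0.0257,0.009,-0.0138,0,0,0],[-0.0257,0.009,-0.0138,0,0,0],[-0.0257,0.009,-0.0138,0,0,0],[-0.0257,0.009,-0.0138,0,0,0],[-0.0257,0.009,-0.0138,0,0,0],[-0.0257,0.009,-0.0138,0,0,0],[-0.0257,0.009,-0.0138,0,0,0],[-0.0257,0.009,-0.0138,0,0,0],[-0.0257,0.009,-0.0138,0,0,0]]])

```text
time: 3.72
ee_pos: [0.3976, -0.1961, 0.1622]
eef_rot: [-0.707, -0.026, 0.026, 0.707]
ft_force: [1.1, 0.1, 0.7]
width: 0.087
```

Emit:
arm_command(targets=[[[0,0,0,0,-6.64,0],[0,0,0,0,-6.64,0],[0,0,0,0,-6.64,0],[0,0,0,0,-6.64,0],[0,0,0,0,-6.64,0],[0,0,0,0,-6.64,0],[0,0,0,0,-6.64,0]]])

```text
time: 4.3
ee_pos: [0.3987, -0.1956, 0.1627]
eef_rot: [0.638, 0.305, -0.304, -0.638]
ft_force: [-0.1, 0.1, 0.2]
width: 0.0869
```

Emit:
arm_command(targets=[[[0,0,0,0,-6.64,0],[0,0,0,0,-6.64,0],[0,0,0,0,-6.64,0],[0,0,0,0,-6.64,0],[0,0,0,0,-6.64,0],[0,0,0,0,-6.64,0],[0,0,0,-6.67,0,0],[0,0,0,-6.67,0,0],[0,0,0,-6.67,0,0],[0,0,0,0,0,0]]])

```text
time: 5.13
ee_pos: [0.3961, -0.195, 0.1618]
eef_rot: [0.577, 0.582, -0.406, -0.405]
ft_force: [-0.5, 0.6, -0.5]
width: 0.0869
```

```bash
python3 - <<'E'
from h import *
s=readout.read_state();print(s["time"],s["ee_pos"],s["joint_positions"].round(2),s["ft_force"]);print(Ro.from_quat(s["eef_rot"]).as_matrix().round(3))
c=vision.camera("wrist");cv2.imwrite("pics/w2.png",c["pixels"])
E
```

```text
5.1333 [ 0.39609109 -0.19499438  0.16175227] [-0.43 -0.47  0.75  2.28  0.26  0.9   1.77] [-0.4763899   0.60176578 -0.52294327]
[[-0.007  0.343 -0.939]
 [ 1.     0.006 -0.005]
 [ 0.004 -0.939 -0.343]]
```

View pics/w2.png

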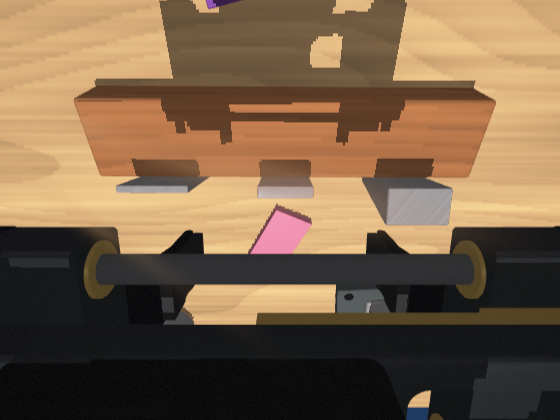

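```bash
python3 - <<'E'
from h import *
a=cv2.imread("pics/w2.png")[150:235,240:470]
cv2.imwrite("pics/w2c.png",cv2.resize(a,None,fx=3.4,fy=3.4,interpolation=cv2.INTER_CUBIC))
c=vision.camera("wrist");P=pose()
for n,X in [("back top",(.4072,-.1938,.0752)),("front top",(.4166,-.1938,.0786)),("batten edge",(.42,-.1938,.04)),("wedge top b",(.4072-.002,-.0905,.0808)),("wedge top f",(.4052+.0282,-.0905,.091))]: print(n,proj(c,X,P).round(1))
E
```

```text
back top [284.5 180.7]
front top [284.4 193.3]
batten edge [284.3 173.4]
wedge top b [420.3 182.9]
wedge top f [416.2 220.7]
```

View pics/w2c.png

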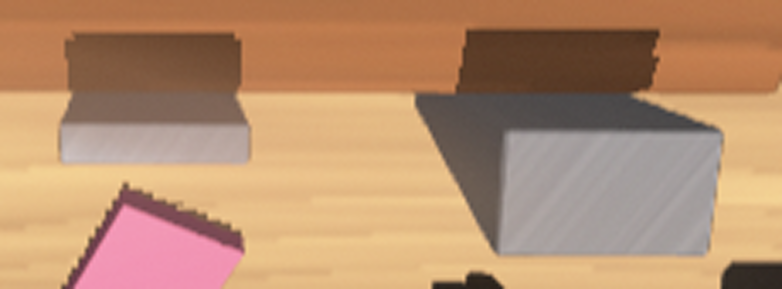

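Emit:
arm_command(targets=[[[0.0003,0.0144,0.0013,0,0,0],[0.0003,0.0144,0.0013,0,0,0],[0.0003,0.0144,0.0013,0,0,0],[0.0003,0.0144,0.0013,0,0,0],[0.0003,0.0144,0.0013,0,0,0],[0.0003,0.0144,0.0013,0,0,0],[0.0003,0.0144,0.0013,0,0,0],[0.0003,0.0144,0.0013,0,0,0],[0,0,0,0,0,0]]])

```text
time: 5.98
ee_pos: [0.4276, -0.1937, 0.0493]
eef_rot: [0.575, 0.578, -0.412, -0.406]
ft_force: [-0.8, 0.5, 0.5]
width: 0.087
```

```bash
python3 - <<'E'
from h import *
s=readout.read_state();print(s["time"],s["ee_pos"],s["joint_positions"].round(2),s["ft_force"])
c=vision.camera("wrist");cv2.imwrite("pics/w3.png",c["pixels"])
c=vision.camera("scene");cv2.imwrite("pics/s3.png",cv2.resize(c["pixels"][80:230,170:330],None,fx=4,fy=4))
E
```

```text
5.9833 [ 0.42756178 -0.19371641  0.04925872] [-0.75 -0.16  1.16  2.35  0.02  0.55  2.  ] [-0.75788946  0.54780902  0.492779  ]
```

View pics/w3.png

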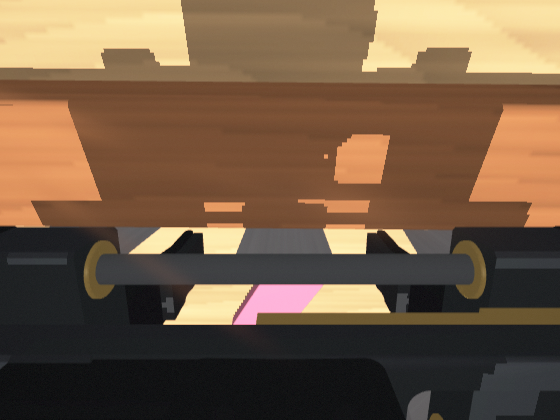

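View pics/s3.png

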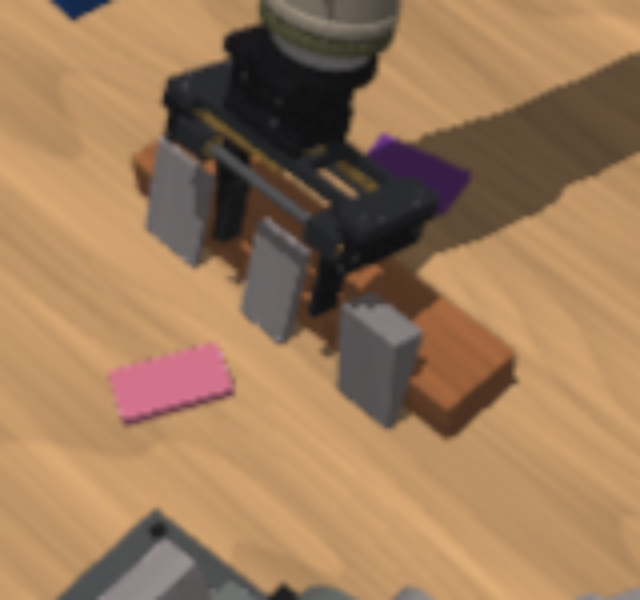

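Emit:
arm_command(targets=[[[0,0,0,0,0,0],[0,0,0,0,0,0],[0,0,0,0,0,0],[0,0,0,0,0,0],[0,0,0,0,0,0],[0,0,0,0,0,0]]], hand=0, grip_force=35)

```text
time: 6.58
ee_pos: [0.4274, -0.1932, 0.0506]
eef_rot: [0.576, 0.579, -0.409, -0.407]
ft_force: [0.7, 0.2, -0.3]
width: 0.0548
```

```bash
python3 - <<'E'
from h import *
s=readout.read_state();print(s["time"],s["ee_pos"],s["width"],s["ft_force"]);print(Ro.from_quat(s["eef_rot"]).as_matrix().round(3))
c=vision.camera("scene");cv2.imwrite("pics/s4.png",cv2.resize(c["pixels"][80:230,170:330],None,fx=4,fy=4))
E
```

```text
6.5833 [ 0.42737421 -0.19320766  0.05056095] 0.054814754180396226 [ 0.67048072  0.18030772 -0.27996292]
[[-0.005  0.335 -0.942]
 [ 1.     0.002 -0.004]
 [ 0.    -0.942 -0.335]]
```

View pics/s4.png

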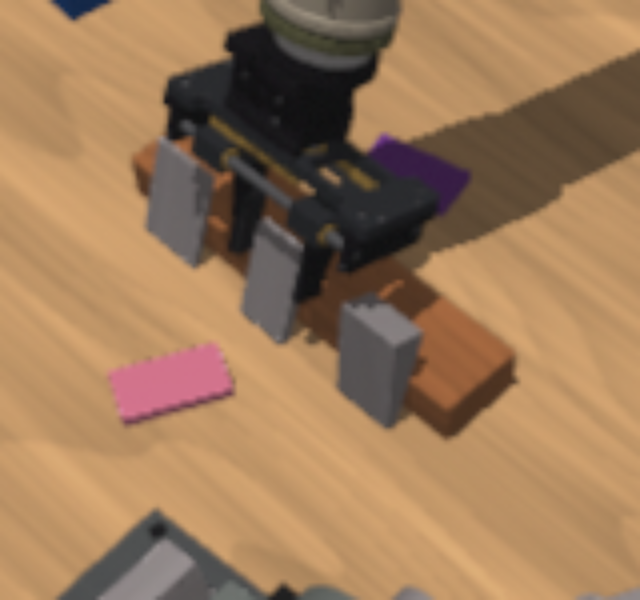

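Still closing (55 mm); finish the closing.

Emit:
arm_command(targets=[[[0,0,0,0,0,0],[0,0,0,0,0,0],[0,0,0,0,0,0],[0,0,0,0,0,0]]])

```text
time: 6.97
ee_pos: [0.4275, -0.1931, 0.0504]
eef_rot: [0.576, 0.579, -0.409, -0.407]
ft_force: [-0.1, -0.3, 1.4]
width: 0.0437
```

```bash
python3 - <<'E'
from h import *
s=readout.read_state();print(s["time"],s["ee_pos"],s["width"],s["ft_force"]);print(Ro.from_quat(s["eef_rot"]).as_matrix().round(3))
c=vision.camera("scene");cv2.imwrite("pics/s5.png",cv2.resize(c["pixels"][80:230,170:330],None,fx=4,fy=4))
E
```

```text
6.9667 [ 0.42745222 -0.19310919  0.05044559] 0.04373789384792986 [-0.05312669 -0.31924283  1.41120872]
[[-0.005  0.335 -0.942]
 [ 1.     0.002 -0.005]
 [ 0.    -0.942 -0.335]]
```

View pics/s5.png

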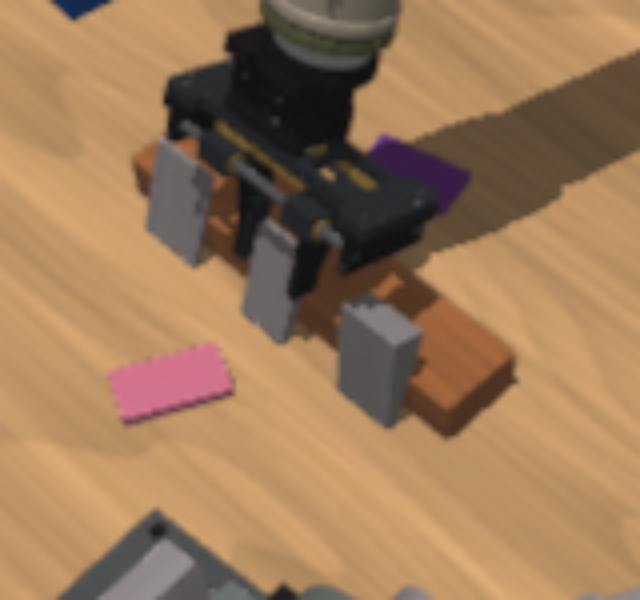

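Emit:
arm_command(targets=[[[0,-0.0208,-0.0162,0,0,0],[0,-0.0208,-0.0162,0,0,0],[0,-0.0208,-0.0162,0,0,0],[0,-0.0208,-0.0162,0,0,0],[0,-0.0208,-0.0162,0,0,0],[0,-0.0208,-0.0162,0,0,0],[0,0,0,6.53,0,0],[0,0,0,6.53,0,0],[0,0,0,6.53,0,0]]])

```text
time: 7.77
ee_pos: [0.4773, -0.1927, 0.2014]
eef_rot: [0.507, 0.51, -0.492, -0.49]
ft_force: [0.2, -2.0, -3.6]
width: 0.044
```

Emit:
arm_command(targets=[[[0,0,0,0,6.64,0],[0,0,0,0,6.64,0],[0,0,0,0,6.64,0],[0,0,0,0,6.64,0],[0,0,0,0,6.64,0],[0,0,0,0,6.64,0],[0,0,0,0,6.64,0]]])

```text
time: 8.35
ee_pos: [0.476, -0.1936, 0.1994]
eef_rot: [0.661, 0.273, -0.25, -0.652]
ft_force: [0.8, 0.1, -2.6]
width: 0.0437
```

Emit:
arm_command(targets=[[[0,0,0,0,6.64,0],[0,0,0,0,6.64,0],[0,0,0,0,6.64,0],[0,0,0,0,6.64,0],[0,0,0,0,6.64,0],[0,0,0,0,6.64,0],[0,0,0,0,0,0]]])

```text
time: 8.93
ee_pos: [0.4761, -0.1935, 0.1994]
eef_rot: [0.707, 0.034, -0.01, -0.706]
ft_force: [-0.5, 0.5, -2.4]
width: 0.0437
```

```bash
python3 - <<'E'
from h import *
s=readout.read_state();print(s["time"],s["ee_pos"],s["width"],s["ft_force"],s["joint_positions"].round(2));M=Ro.from_quat(s["eef_rot"]).as_matrix();print(M.round(3))
print("to hover",(M.T@(np.array([.6495,-.0332,.19])-s["ee_pos"])).round(4))
E
```

```text
8.9333 [ 0.47606843 -0.19347233  0.19942081] 0.04366031282856309 [-0.45075558  0.49343736 -2.39149791] [-0.82  0.11  1.21  1.86 -0.13  1.22  0.5 ]
[[ 0.997  0.034 -0.063]
 [ 0.063 -0.     0.998]
 [ 0.034 -0.999 -0.002]]
to hover [0.1827 0.0153 0.1491]
```

Emit:
arm_command(targets=[[[0,0,0,0,-0.4,1.95],[0.0228,0,0.0187,0,0,0],[0.0228,0,0.0187,0,0,0],[0.0228,0,0.0187,0,0,0],[0.0228,0,0.0187,0,0,0],[0.0228,0,0.0187,0,0,0],[0.0228,0,0.0187,0,0,0],[0.0228,0,0.0187,0,0,0],[0.0228,0,0.0187,0,0,0],[0,0,0,0,0,0],[0,0,0,0,0,0]]])

```text
time: 9.85
ee_pos: [0.6476, -0.029, 0.1982]
eef_rot: [0.708, 0.029, -0.029, -0.705]
ft_force: [-0.3, -0.4, -3.2]
width: 0.0438
```

```bash
python3 - <<'E'
from h import *
s=readout.read_state();print(s["time"],s["ee_pos"],s["width"],s["ft_force"],s["joint_positions"].round(2));M=Ro.from_quat(s["eef_rot"]).as_matrix();print(M.round(3))
print("to hover",(M.T@(np.array([.6495,-.0332,.19])-s["ee_pos"])).round(4))
c=vision.camera("wrist");cv2.imwrite("pics/w6.png",c["pixels"])
c=vision.camera("scene");cv2.imwrite("pics/s6.png",cv2.resize(c["pixels"][130:280,170:330],None,fx=4,fy=4))
E
```

```text
9.85 [ 0.64758645 -0.02903312  0.19824686] 0.043811484015349164 [-0.329973   -0.40135258 -3.17121676] [-0.71  0.56  0.99  1.47 -0.46  1.37  0.39]
[[ 0.997 -0.001 -0.082]
 [ 0.082 -0.004  0.997]
 [-0.001 -1.    -0.004]]
to hover [ 0.0016  0.0083 -0.0043]
```

View pics/w6.png

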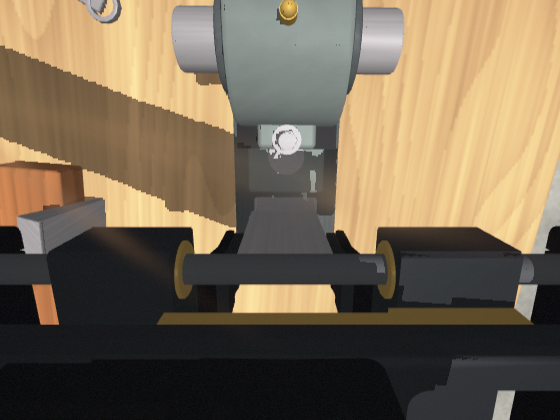

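View pics/s6.png

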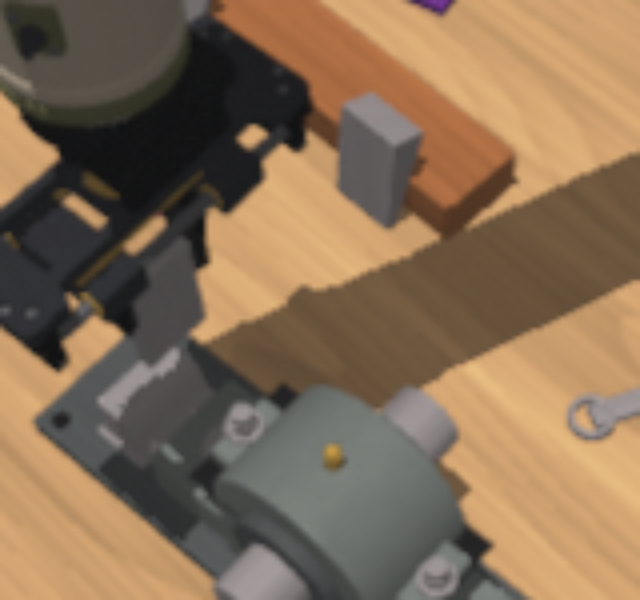

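```bash
python3 - <<'E'
from h import *
a=cv2.imread("pics/w6.png")[140:240,225:350]
b=(255*(a/255.)**0.55).astype('uint8')
cv2.imwrite("pics/w6c.png",cv2.resize(b,None,fx=6,fy=6,interpolation=cv2.INTER_CUBIC))
c=vision.camera("wrist");P=pose()
M=Ro.from_quat(P[1]).as_matrix()
for n,t in [("pk back bottom",(0,.0518,.005)),("pk front bottom",(0,.0518,-.005)),("bb L",(-.022,.0518,.005)),("bb R",(.022,.0518,.005)),("pk back top",(0,.0518-.08,.005))]: print(n,proj(c,P[0]+M@np.array(t),P).round(1))
print("foot edge pred",proj(c,(.645+.00499-.0698*.01275,-.04+.00035+.01272,.055),P),proj(c,(.65,-.04-.0018,.015),P), proj(c,(.65,-.04-.012,.055),P))
E
```

```text
pk back bottom [283.4 215.5]
pk front bottom [283.4 229.3]
bb L [251.4 215.5]
bb R [315.3 215.6]
pk back top [282.8 265.9]
foot edge pred [286.7147393  188.05239643] [286.20699435 193.92666287] [285.64883803 212.9708387 ]
```

View pics/w6c.png

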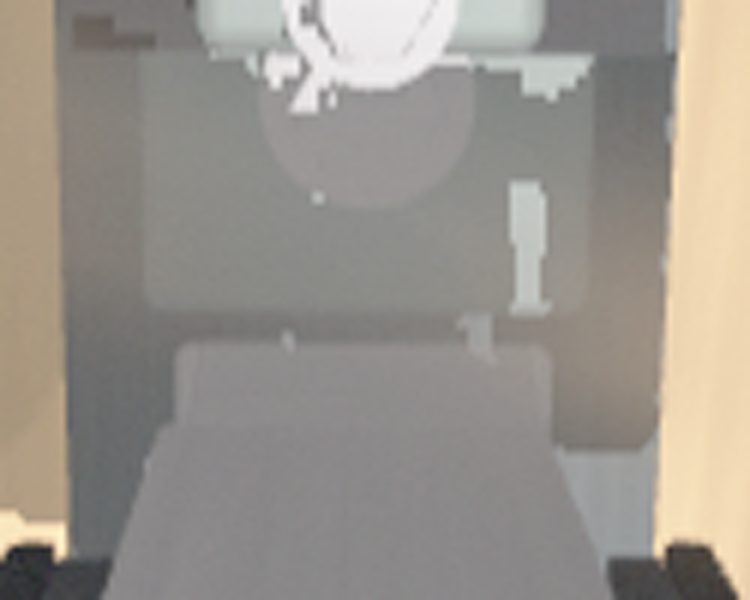

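```bash
cat >> h.py <<'E'
def tz(c,uv,depth):
    "tool coords of pixel at tool-y depth"
    f=210/np.tan(np.radians(c["fovy"]/2)); M=np.array(c["mount"])
    d=M[:3,:3]@np.array([(uv[0]-c["cx"])/f,(uv[1]-c["cy"])/f,1.]); o=M[:3,3]
    return o+d*(depth-o[1])/d[1]
E
python3 - <<'E'
from h import *
c=vision.camera("wrist");P=pose();print(P[0],Ro.from_quat(P[1]).as_matrix().round(4)[:,1])
o=lambda u,v:((u+.5)/6-.5+225,(v+.5)/6-.5+140)
h=P[0][2]
for n,u,v,d in [("pk L",160,427,.0518),("pk R",560,427,.0518),("foot L",145,310,h-.055),("foot R",592,312,h-.055),("stopfoot L",176,346,h-.015),("stopfoot R",550,346,h-.015)]: print(n,tz(c,o(u,v),d).round(4))
E
```

```text
[ 0.64649212 -0.03203469  0.19973828] [ 0.0011 -0.0026 -1.    ]
pk L [-0.0221  0.0518  0.0084]
pk R [0.0237 0.0518 0.0085]
foot L [-0.0338  0.1447  0.0021]
foot R [0.0384 0.1447 0.0018]
stopfoot L [-0.0328  0.1847 -0.0132]
stopfoot R [ 0.0358  0.1847 -0.0132]
```

Emit:
arm_command(targets=[[[0,0,0,0,0,0],[0,0,0,0,0,0],[0,0,0,0,0,0]]])

```text
time: 10.3
ee_pos: [0.6469, -0.0312, 0.1999]
eef_rot: [0.707, 0.027, -0.026, -0.706]
ft_force: [0.4, -0.0, -3.1]
width: 0.0438
```

```bash
python3 - <<'E'
from h import *
for i in range(3):
    P=pose();print(P[0],Ro.from_quat(P[1]).as_matrix().round(4)[:,0],Ro.from_quat(P[1]).as_matrix().round(4)[:,1]); c=vision.camera("wrist")
a=c["pixels"][140:240,225:350]
b=(255*(a/255.)**0.55).astype('uint8')
cv2.imwrite("pics/w7c.png",cv2.resize(b,None,fx=6,fy=6,interpolation=cv2.INTER_CUBIC))
E
```

```text
[ 0.64690331 -0.03118224  0.19991344] [0.9972 0.0746 0.0015] [ 0.0017 -0.0022 -1.    ]
[ 0.6469696  -0.03110931  0.19987658] [0.9972 0.0747 0.0015] [ 0.0017 -0.0023 -1.    ]
[ 0.6470118  -0.03102365  0.19986059] [0.9972 0.0748 0.0014] [ 0.0016 -0.0023 -1.    ]
```

View pics/w7c.png

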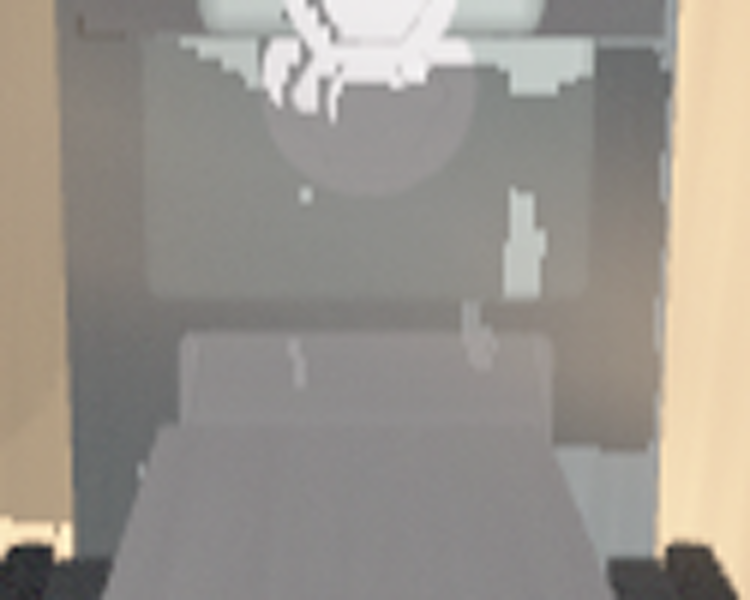

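```bash
python3 - <<'E'
from h import *
c=vision.camera("wrist");P=pose();h=P[0][2]
o=lambda u,v:((u+.5)/6-.5+225,(v+.5)/6-.5+140)
for n,u,v,z,d in [("pk L",160,425,0,.0518),("pk R",560,425,0,.0518),("foot L",145,298,.055,0),("foot R",592,298,.055,0),("stopfoot L",180,332,.015,0),("stopfoot R",552,333,.015,0)]:
    print(n,tz(c,o(u,v),d or h-z).round(4), cast(c,o(u,v),z or h-d,P).round(4))
E
```

```text
pk L [-0.022   0.0518  0.0087] [ 0.6245 -0.0241  0.148 ]
pk R [0.0237 0.0518 0.0087] [ 0.6701 -0.0206  0.148 ]
foot L [-0.0338  0.1448  0.0041] [ 0.6133 -0.0297  0.055 ]
foot R [0.0384 0.1448 0.0042] [ 0.6852 -0.0243  0.055 ]
stopfoot L [-0.032   0.1848 -0.0106] [ 0.6162 -0.0444  0.015 ]
stopfoot R [ 0.0361  0.1848 -0.0107] [ 0.6842 -0.0394  0.015 ]
```

Emit:
arm_command(targets=[[[0.0015,0,-0.0062,0,0.2,0],[0,0.014,0,0,0,0],[0,0.014,0,0,0,0],[0,0.014,0,0,0,0],[0,0.014,0,0,0,0],[0,0.014,0,0,0,0],[0,0.014,0,0,0,0],[0,0,0,0,0,0],[0,0,0,0,0,0],[0,0,0,0,0,0],[0,0,0,0,0,0]]])

```text
time: 11.42
ee_pos: [0.6497, -0.0374, 0.1167]
eef_rot: [0.708, 0.026, -0.024, -0.706]
ft_force: [0.8, -0.8, -3.3]
width: 0.0434
```

```bash
python3 - <<'E'
from h import *
P=pose();print(P[0],Ro.from_quat(P[1]).as_matrix().round(4)[:,0],Ro.from_quat(P[1]).as_matrix().round(4)[:,1]); c=vision.camera("wrist")
a=c["pixels"][140:240,225:350]
b=(255*(a/255.)**0.55).astype('uint8')
cv2.imwrite("pics/w8c.png",cv2.resize(b,None,fx=6,fy=6,interpolation=cv2.INTER_CUBIC))
E
```

```text
[ 0.64974965 -0.03741337  0.11669099] [0.9975 0.0712 0.0027] [ 0.0029 -0.0027 -1.    ]
```

View pics/w8c.png

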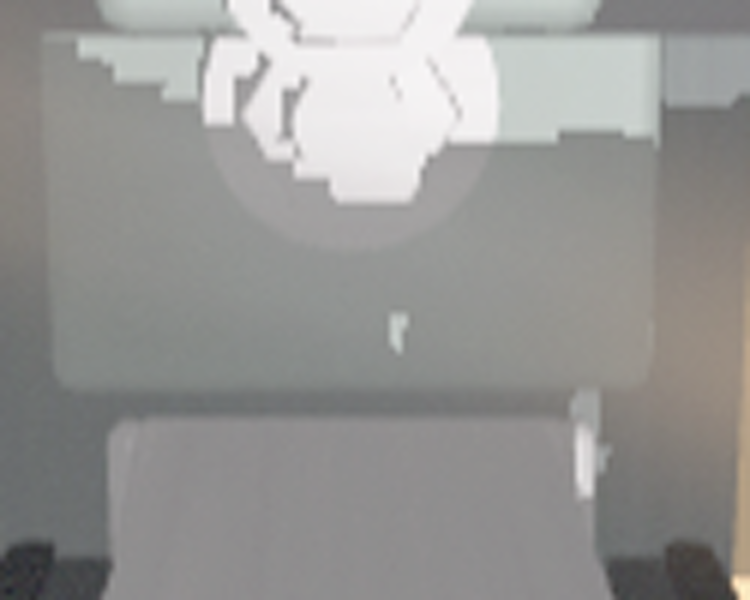

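```bash
python3 - <<'E'
from h import *
c=vision.camera("wrist");P=pose();h=P[0][2]
o=lambda u,v:((u+.5)/6-.5+225,(v+.5)/6-.5+140)
for n,u,v,z,d in [("pk L",160,424,0,.0518),("foot L",60,388,.055,0),("foot R",652,388,.055,0),("stopfoot L",108,418,.015,0),("stopfoot R",595,418,.015,0)]:
    print(n,tz(c,o(u,v),d or h-z).round(4), cast(c,o(u,v),z or h-d,P).round(4))
E
```

```text
pk L [-0.0221  0.0518  0.0088] [ 0.6272 -0.0302  0.0648]
foot L [-0.0349  0.0616  0.0105] [ 0.6143 -0.0294  0.055 ]
foot R [0.0356 0.0616 0.0106] [ 0.6846 -0.0244  0.055 ]
stopfoot L [-0.0346  0.1016 -0.0041] [ 0.6157 -0.0441  0.015 ]
stopfoot R [ 0.034   0.1016 -0.0041] [ 0.6842 -0.0392  0.015 ]
```

Emit:
arm_command(targets=[[[0,0.0075,0,0,0,0],[0,0.0075,0,0,0,0],[0,0.0075,0,0,0,0],[0,0.0075,0,0,0,0],[0,0.0075,0,0,0,0],[0,0.0075,0,0,0,0],[0,0,0,0,0,0],[0,0,0,0,0,0]]])

```text
time: 12.18
ee_pos: [0.6487, -0.0379, 0.07]
eef_rot: [0.708, 0.025, -0.025, -0.705]
ft_force: [-1.0, -3.8, -4.6]
width: 0.0437
```

Emit:
arm_command(targets=[[[0,0.001,0,0,0,0],[0,0.001,0,0,0,0],[0,0,0,0,0,0],[0,0,0,0,0,0]]])

```text
time: 12.52
ee_pos: [0.6494, -0.0378, 0.0691]
eef_rot: [0.708, 0.026, -0.024, -0.706]
ft_force: [-0.7, -5.0, -2.3]
width: 0.0439
```

Emit:
arm_command(targets=[[[0,0,-0.0012,0,0,0],[0,0.001,0,0,0,0],[0,0.001,0,0,0,0],[0,0,0,0,0,0],[0,0,0,0,0,0]]])

```text
time: 12.93
ee_pos: [0.6495, -0.0381, 0.0666]
eef_rot: [0.707, 0.026, -0.025, -0.706]
ft_force: [0.2, -0.6, -2.1]
width: 0.0431
```

```bash
python3 - <<'E'
from h import *
P=pose();print(P[0],Ro.from_quat(P[1]).as_matrix().round(4)[:,0],Ro.from_quat(P[1]).as_matrix().round(4)[:,1],readout.read_state()["ft_force"]); c=vision.camera("wrist")
a=c["pixels"][140:240,200:370]
b=(255*(a/255.)**0.55).astype('uint8')
cv2.imwrite("pics/w9c.png",cv2.resize(b,None,fx=4.5,fy=4.5,interpolation=cv2.INTER_CUBIC))
c=vision.camera("scene");cv2.imwrite("pics/s9.png",cv2.resize(c["pixels"][170:300,170:330],None,fx=4.5,fy=4.5))
E
```

```text
[ 0.64945599 -0.03806411  0.06660439] [0.9974 0.0717 0.0014] [ 0.0015 -0.0022 -1.    ] [ 0.17318367 -0.55228311 -2.09086487]
```

View pics/w9c.png

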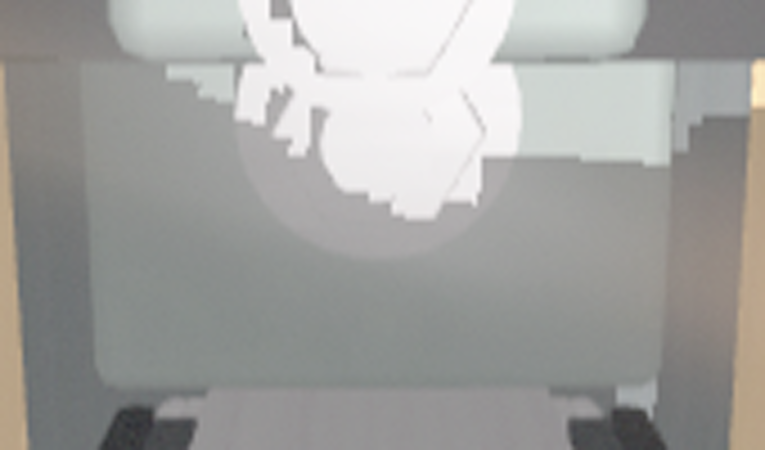

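View pics/s9.png

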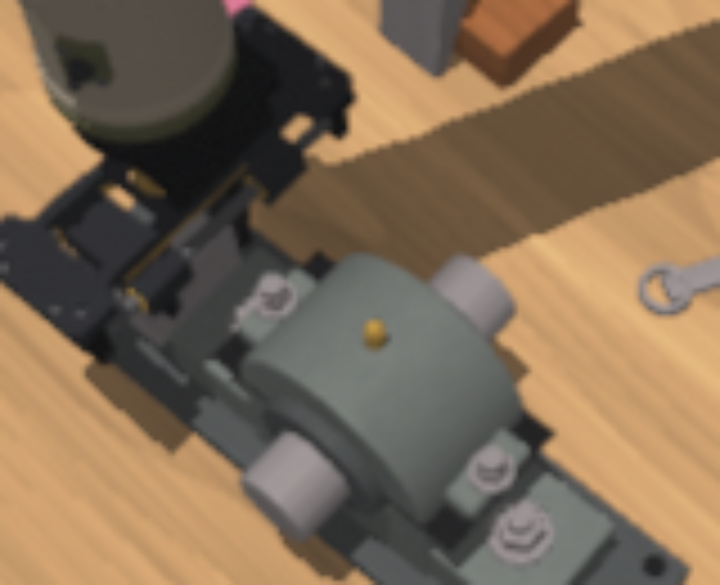

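Emit:
arm_command(targets=[[[0,0.001,0,0,0,0],[0,0,0,0,0,0],[0,0,0,0,0,0]]])

```text
time: 13.28
ee_pos: [0.6494, -0.0382, 0.0661]
eef_rot: [0.707, 0.026, -0.025, -0.706]
ft_force: [-1.1, 0.7, 2.9]
width: 0.0432
```

Emit:
arm_command(targets=[[[0,0.001,0,0,0,0],[0,0,0,0,0,0],[0,0,0,0,0,0]]])

```text
time: 13.53
ee_pos: [0.6495, -0.0384, 0.066]
eef_rot: [0.707, 0.026, -0.025, -0.706]
ft_force: [-4.5, 0.7, 11.9]
width: 0.0436
```

Emit:
arm_command(targets=[[[0,-0.0015,0,0,0,0],[0,0,0,0,0,0],[0,0,0,0,0,0]]])

```text
time: 13.78
ee_pos: [0.6494, -0.0384, 0.0661]
eef_rot: [0.708, 0.026, -0.025, -0.706]
ft_force: [0.4, -0.5, 0.6]
width: 0.0438
```

Emit:
arm_command(targets=[[[0,0,0,0,0,0],[0,0,0,0,0,0],[0,0,0,0,0,0],[0,0,0,0,0,0],[0,0,0,0,0,0]]], hand=0.8)

```text
time: 14.2
ee_pos: [0.6494, -0.0386, 0.0662]
eef_rot: [0.708, 0.026, -0.025, -0.706]
ft_force: [0.5, -0.8, 0.2]
width: 0.0666
```

```bash
python3 - <<'E'
from h import *
s=readout.read_state();P=pose();print(s["time"],P[0],s["width"],s["ft_force"]); c=vision.camera("wrist")
a=c["pixels"][140:340,150:420]
b=(255*(a/255.)**0.55).astype('uint8')
cv2.imwrite("pics/w10c.png",cv2.resize(b,None,fx=2.9,fy=2.9,interpolation=cv2.INTER_CUBIC))
c=vision.camera("scene");cv2.imwrite("pics/s10.png",cv2.resize(c["pixels"][170:300,170:330],None,fx=4.5,fy=4.5))
E
```

```text
14.2 [ 0.64936383 -0.03856149  0.06624366] 0.0665669729358752 [ 0.51899345 -0.79694813  0.21425765]
```

View pics/w10c.png

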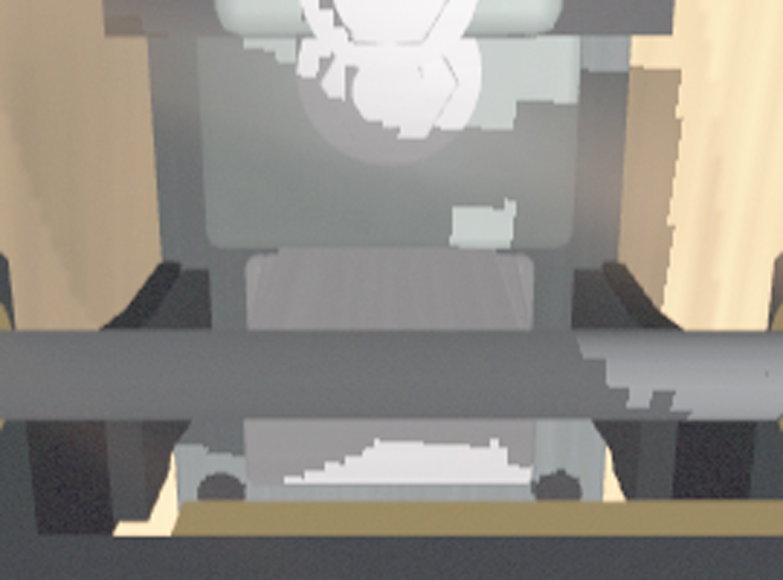

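View pics/s10.png

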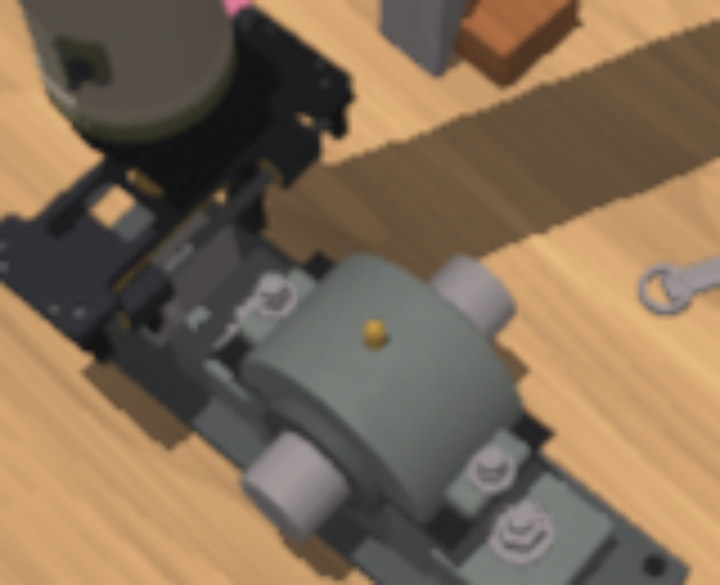

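Emit:
arm_command(targets=[[[0,-0.008,0,0,0,0],[0,-0.012,0,0,0,0],[0,-0.016,0,0,0,0],[0,-0.02,0,0,0,0],[0,-0.02,0,0,0,0],[0,-0.025,0,0,0,0],[0,-0.025,0,0,0,0],[0,-0.015,0,0,0,0],[0,0,0,0,0,0],[0,0,0,0,0,0]]], hand=1)

```text
time: 15.13
ee_pos: [0.6496, -0.0385, 0.2089]
eef_rot: [0.708, 0.026, -0.024, -0.706]
ft_force: [-0.3, -0.2, -0.7]
width: 0.0866
```

```bash
python3 - <<'E'
from h import *
s=readout.read_state();P=pose();print(s["time"],P[0],s["width"],s["ft_force"]); c=vision.camera("wrist")
a=c["pixels"][140:240,225:350]
b=(255*(a/255.)**0.55).astype('uint8')
cv2.imwrite("pics/w11c.png",cv2.resize(b,None,fx=6,fy=6,interpolation=cv2.INTER_CUBIC))
c=vision.camera("scene");cv2.imwrite("pics/s11.png",cv2.resize(c["pixels"][170:300,170:330],None,fx=4.5,fy=4.5))
print(Ro.from_quat(s["eef_rot"]).as_matrix().round(4))
for z in (.095,): print(proj(vision.camera("wrist"),(.65-.0698*.0128,-.027,z),P))
E
```

```text
15.1333 [ 0.64959407 -0.03848349  0.20893085] 0.0866157593076432 [-0.34903572 -0.16096827 -0.73945776]
[[ 0.9975  0.0038 -0.071 ]
 [ 0.0711 -0.0023  0.9975]
 [ 0.0036 -1.     -0.0026]]
[283.47822509 187.87207206]
```

View pics/w11c.png

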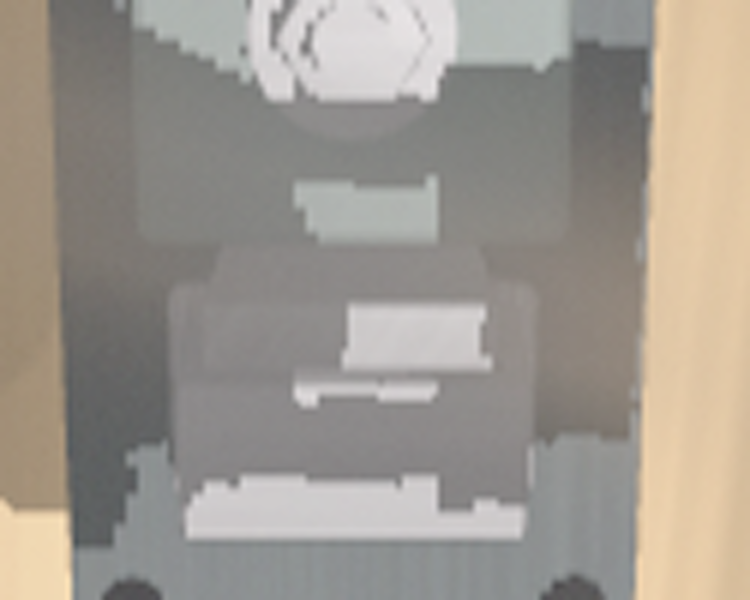

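View pics/s11.png

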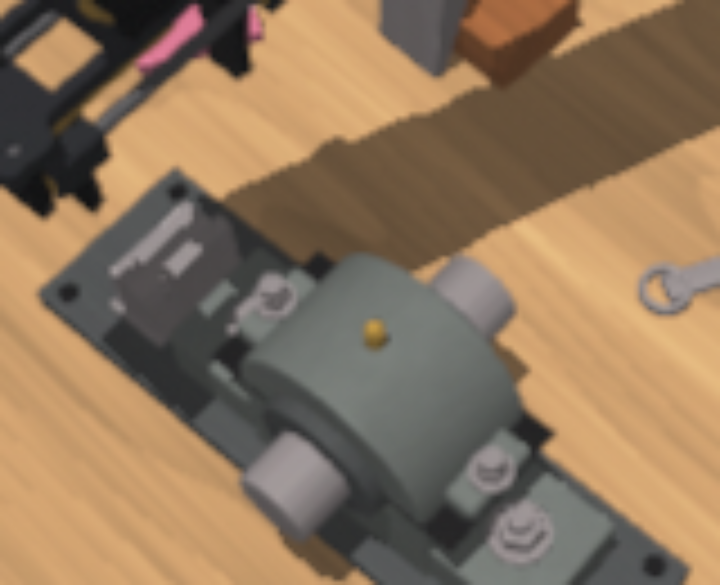

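```bash
python3 - <<'E'
from h import *
c=vision.camera("wrist");P=pose()
print(P[0])
o=lambda u,v:((u+.5)/6-.5+225,(v+.5)/6-.5+140)
a=np.radians(4.05);ex=np.array([np.cos(a),np.sin(a)]);ey=np.array([-np.sin(a),np.cos(a)])
for n,u,v,z in [("pk bk L",208,303,.095),("pk bk R",487,303,.095),("pk fr L",200,371,.095),("pk fr R",490,371,.095),("foot L",142,242,.055),("foot R",570,242,.055),("stopfoot L",168,285,.015),("stopfoot R",536,286,.015),("stop top",300,383,.055)]:
    X=cast(c,o(u,v),z,P);d=X[:2]-np.array([.645,-.04]); print(n,X.round(4),(d@ex).round(4),(d@ey).round(4))
E
```

```text
[ 0.6486583  -0.03803453  0.20641212]
pk bk L [ 0.627  -0.0295  0.095 ] -0.0172 0.0117
pk bk R [ 0.667  -0.0266  0.095 ] 0.0229 0.0118
pk fr L [ 0.6263 -0.0397  0.095 ] -0.0186 0.0016
pk fr R [ 0.6684 -0.0366  0.095 ] 0.0235 0.0017
foot L [ 0.6131 -0.0289  0.055 ] -0.031 0.0134
foot R [ 0.683  -0.0238  0.055 ] 0.039 0.0135
stopfoot L [ 0.6143 -0.0442  0.015 ] -0.0309 -0.002
stopfoot R [ 0.6824 -0.0394  0.015 ] 0.0374 -0.0021
stop top [ 0.6404 -0.0508  0.055 ] -0.0053 -0.0104
```

Emit:
arm_command(targets=[[[-0.0278,0.0082,-0.0067,0,0,0],[-0.0278,0.0082,-0.0067,0,0,0],[-0.0278,0.0082,-0.0067,0,0,0],[-0.0278,0.0082,-0.0067,0,0,0],[-0.0278,0.0082,-0.0067,0,0,0],[-0.0278,0.0082,-0.0067,0,0,0],[0,0,0,0,-6.61,0],[0,0,0,0,-6.61,0],[0,0,0,0,-6.61,0],[0,0,0,0,-6.61,0]]])

```text
time: 16.17
ee_pos: [0.4852, -0.09, 0.1576]
eef_rot: [0.682, 0.188, -0.188, -0.681]
ft_force: [0.2, -0.2, -0.1]
width: 0.0872
```

Emit:
arm_command(targets=[[[0,0,0,0,-6.61,0],[0,0,0,0,-6.61,0],[0,0,0,0,-6.61,0],[0,0,0,0,-6.61,0],[0,0,0,0,-6.61,0],[0,0,0,0,-6.61,0],[0,0,0,0,-6.61,0],[0,0,0,0,-6.61,0],[0,0,0,0,-6.61,0]]])

```text
time: 16.92
ee_pos: [0.4852, -0.0903, 0.1574]
eef_rot: [-0.499, -0.501, 0.502, 0.498]
ft_force: [0.4, -0.4, -0.4]
width: 0.0869
```

Emit:
arm_command(targets=[[[0,0,0,-6.67,0,0],[0,0,0,-6.67,0,0],[0,0,0,-6.67,0,0],[0,0,0,0,0,0],[0,0,0,0,0,0],[0,0,0,0,0,0]]])

```text
time: 17.42
ee_pos: [0.4845, -0.0923, 0.158]
eef_rot: [0.568, 0.564, -0.425, -0.423]
ft_force: [-0.0, -0.1, 0.3]
width: 0.0869
```

```bash
python3 - <<'E'
from h import *
s=readout.read_state();print(s["time"],s["ee_pos"],s["joint_positions"].round(2));M=Ro.from_quat(s["eef_rot"]).as_matrix();print(M.round(4))
print("to grasp",(M.T@(np.array([.4262,-.0905,.0523])-s["ee_pos"])).round(4))
c=vision.camera("wrist");cv2.imwrite("pics/w12.png",c["pixels"])
P=(s["ee_pos"],s["eef_rot"])
for X in [(.4334,-.0657,.091),(.4334,-.1153,.091),(.4052,-.0657,.0808),(.4052,-.1153,.0808),(.42,-.09,.04)]: print(proj(c,X,P).round(1))
E
```

```text
17.4167 [ 0.484486  -0.0922702  0.1580168] [-0.85 -0.28  0.87  2.16  0.27  0.89  1.46]
[[ 2.400e-03  2.816e-01 -9.595e-01]
 [ 1.000e+00 -6.800e-03  5.000e-04]
 [-6.400e-03 -9.595e-01 -2.816e-01]]
to grasp [0.0023 0.085  0.0857]
[324.4 118. ]
[246.2 118. ]
[325.6  67.8]
[245.2  67.9]
[286.2  80.9]
```

View pics/w12.png

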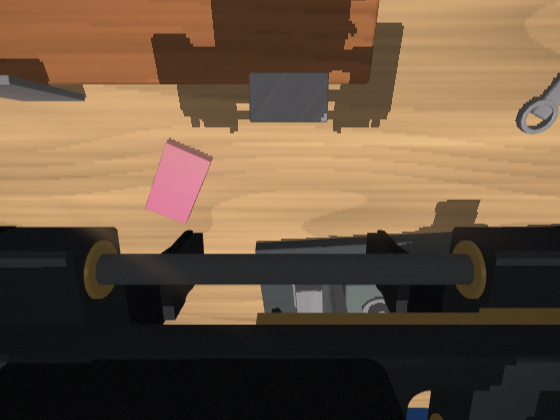

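Emit:
arm_command(targets=[[[0,0,0,0,0,0],[0,0,0,0,0,0],[0,0,0,0,0,0]]])

```text
time: 17.72
ee_pos: [0.4846, -0.0927, 0.1575]
eef_rot: [0.569, 0.563, -0.426, -0.422]
ft_force: [0.3, -0.7, 0.1]
width: 0.0874
```

```bash
python3 - <<'E'
from h import *
s=readout.read_state();print(s["time"],s["ee_pos"],s["joint_positions"].round(2));M=Ro.from_quat(s["eef_rot"]).as_matrix();print(M.round(4))
print("to grasp",(M.T@(np.array([.4262,-.0905,.0523])-s["ee_pos"])).round(4))
c=vision.camera("wrist");cv2.imwrite("pics/w13.png",cv2.resize(c["pixels"][55:135,230:350],None,fx=6,fy=6,interpolation=cv2.INTER_CUBIC))
P=(s["ee_pos"],s["eef_rot"])
for X in [(.4334,-.0657,.091),(.4334,-.1153,.091),(.4052,-.0657,.0808),(.4052,-.1153,.0808),(.42,-.09,.04)]: print(proj(c,X,P).round(1))
E
```

```text
17.7167 [ 0.48462351 -0.09270995  0.15746049] [-0.85 -0.28  0.87  2.16  0.27  0.89  1.46]
[[ 0.0027  0.2807 -0.9598]
 [ 1.     -0.0097 -0.    ]
 [-0.0093 -0.9597 -0.2808]]
to grasp [0.003  0.0845 0.0856]
[325.5 118.1]
[247.1 118. ]
[326.7  67.8]
[246.1  67.9]
[287.2  81. ]
```

View pics/w13.png

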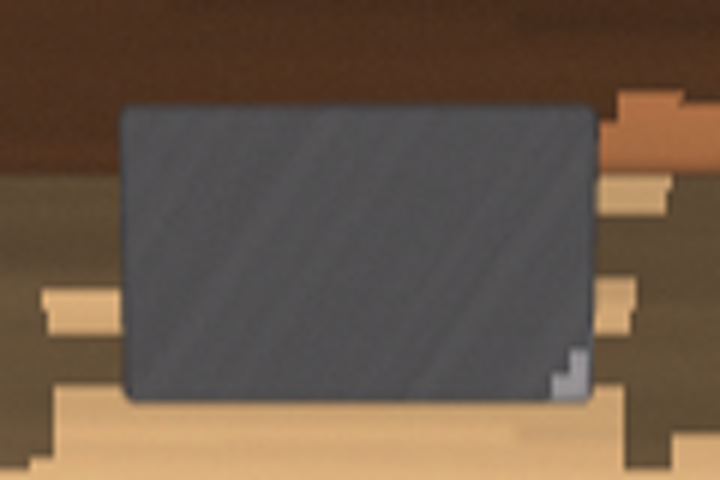

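Emit:
arm_command(targets=[[[0,0,0,-3.6,0,-0.55],[0.0007,0.0132,0.015,0,0,0],[0.0007,0.0132,0.015,0,0,0],[0.0007,0.0132,0.015,0,0,0],[0.0007,0.0132,0.015,0,0,0],[0,0,0,0,0,0],[0,0,0,0,0,0],[0,0,0,0,0,0]]])

```text
time: 18.43
ee_pos: [0.4471, -0.0897, 0.0887]
eef_rot: [0.579, 0.58, -0.405, -0.406]
ft_force: [-0.5, -0.7, 0.6]
width: 0.0871
```

```bash
python3 - <<'E'
from h import *
s=readout.read_state();print(s["time"],s["ee_pos"],s["joint_positions"].round(2));M=Ro.from_quat(s["eef_rot"]).as_matrix();print(M.round(4))
print("to grasp",(M.T@(np.array([.4272,-.0885,.0523])-s["ee_pos"])).round(4))
c=vision.camera("wrist");cv2.imwrite("pics/w14.png",c["pixels"])
P=(s["ee_pos"],s["eef_rot"])
for X in [(.4334,-.0657,.091),(.4334,-.1153,.091),(.4052,-.0657,.0808),(.4052,-.1153,.0808),(.42,-.09,.04)]: print(proj(c,X,P).round(1))
E
```

```text
18.4333 [ 0.44714902 -0.08971542  0.08874815] [-0.79 -0.33  0.85  2.37  0.36  0.67  1.4 ]
[[-4.000e-04  3.430e-01 -9.393e-01]
 [ 1.000e+00  1.600e-03  2.000e-04]
 [ 1.600e-03 -9.393e-01 -3.430e-01]]
to grasp [0.0012 0.0274 0.0312]
[328.7 230.8]
[230.8 230.8]
[330.9 172. ]
[228.3 172. ]
[281.3 161. ]
```

View pics/w14.png

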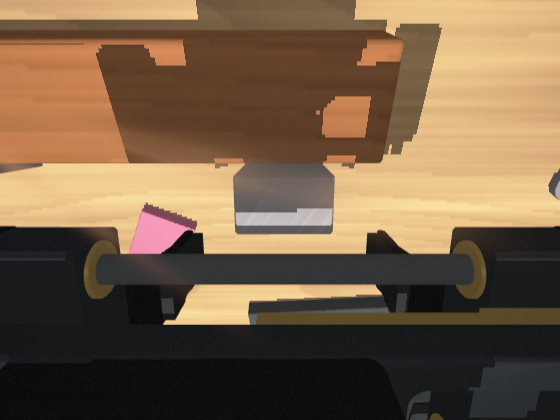

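Emit:
arm_command(targets=[[[0.0006,0.0137,0.0156,0,0,0],[0.0006,0.0137,0.0156,0,0,0],[0,0,0,0,0,0],[0,0,0,0,0,0],[0,0,0,0,0,0]]])

```text
time: 18.9
ee_pos: [0.4367, -0.0909, 0.0734]
eef_rot: [0.582, 0.581, -0.404, -0.401]
ft_force: [-0.1, -0.3, -0.5]
width: 0.087
```

```bash
python3 - <<'E'
from h import *
s=readout.read_state();print(s["time"],s["ee_pos"],s["joint_positions"].round(2),s["ft_force"]);M=Ro.from_quat(s["eef_rot"]).as_matrix();print(M.round(4))
print("to grasp",(M.T@(np.array([.4272,-.0885,.0523])-s["ee_pos"])).round(4))
c=vision.camera("scene");cv2.imwrite("pics/s14.png",cv2.resize(c["pixels"][80:230,170:330],None,fx=4,fy=4))
E
```

```text
18.9 [ 0.43667507 -0.09085826  0.07341327] [-0.66 -0.28  0.75  2.41  0.29  0.6   1.46] [-0.09376019 -0.30072537 -0.48637865]
[[-0.001   0.3517 -0.9361]
 [ 1.     -0.0045 -0.0028]
 [-0.0052 -0.9361 -0.3517]]
to grasp [0.0025 0.0164 0.0163]
```

View pics/s14.png

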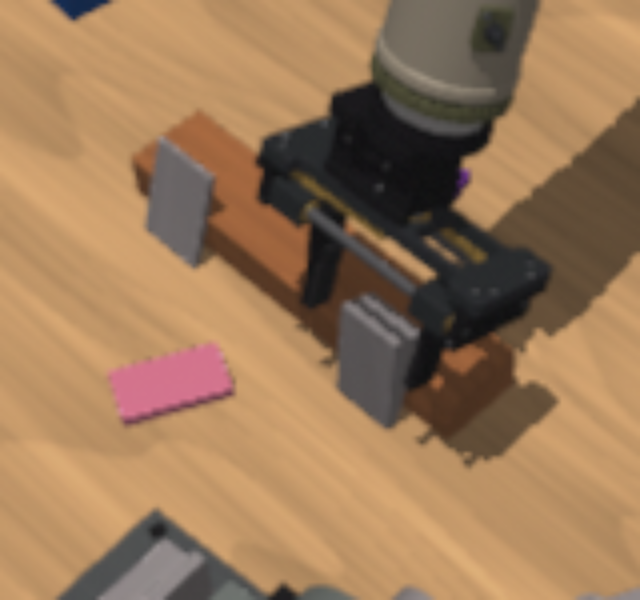

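Emit:
arm_command(targets=[[[0,0,0,5.3,0,-0.3],[0,0,0,5.3,0,0],[0,0,0,0,0,0],[0,0,0,0,0,0],[0,0,0,0,0,0]]])

```text
time: 19.37
ee_pos: [0.4355, -0.0901, 0.0723]
eef_rot: [0.54, 0.543, -0.456, -0.454]
ft_force: [0.3, 0.4, -0.2]
width: 0.0871
```

```bash
python3 - <<'E'
from h import *
s=readout.read_state();print(s["time"],s["ee_pos"],s["joint_positions"].round(2),s["ft_force"]);M=Ro.from_quat(s["eef_rot"]).as_matrix();print(M.round(4))
print("to grasp",(M.T@(np.array([.4272,-.0888,.0523])-s["ee_pos"])).round(4))
c=vision.camera("wrist");cv2.imwrite("pics/w15.png",c["pixels"])
E
```

```text
19.3667 [ 0.43550273 -0.09010123  0.07225272] [-0.78 -0.12  0.88  2.27  0.11  0.78  1.61] [ 0.26328202  0.4310018  -0.15129787]
[[-4.200e-03  1.733e-01 -9.849e-01]
 [ 1.000e+00  6.000e-04 -4.100e-03]
 [-1.000e-04 -9.849e-01 -1.733e-01]]
to grasp [0.0013 0.0182 0.0116]
```

View pics/w15.png

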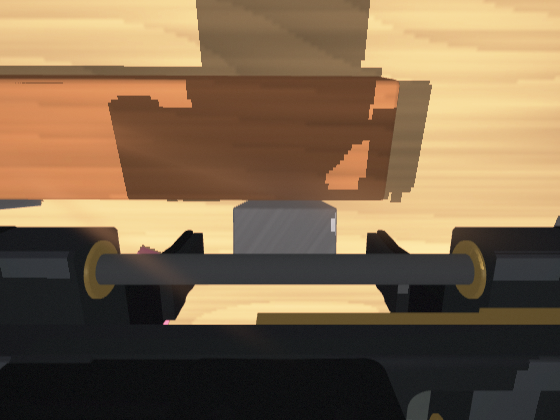

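Emit:
arm_command(targets=[[[0.0007,0.0091,0.0058,0,0,0],[0.0007,0.0091,0.0058,0,0,0],[0,0,0,0,0,0],[0,0,0,0,0,0],[0,0,0,0,0,0]]])

```text
time: 19.83
ee_pos: [0.4275, -0.089, 0.0531]
eef_rot: [0.541, 0.543, -0.455, -0.454]
ft_force: [0.0, 0.6, 0.3]
width: 0.087
```

```bash
python3 - <<'E'
from h import *
s=readout.read_state();print(s["time"],s["ee_pos"],s["joint_positions"].round(2),s["ft_force"]);M=Ro.from_quat(s["eef_rot"]).as_matrix();print(M.round(4))
print("to grasp",(M.T@(np.array([.4272,-.0888,.0523])-s["ee_pos"])).round(4))
c=vision.camera("scene");cv2.imwrite("pics/s16.png",cv2.resize(c["pixels"][80:230,170:330],None,fx=4,fy=4))
E
```

```text
19.8333 [ 0.42754681 -0.08897635  0.0530525 ] [-0.78 -0.1   0.9   2.3   0.08  0.73  1.64] [0.02118847 0.61935666 0.33117042]
[[-0.0031  0.1735 -0.9848]
 [ 1.      0.0017 -0.0028]
 [ 0.0012 -0.9848 -0.1735]]
to grasp [0.0002 0.0007 0.0005]
```

View pics/s16.png

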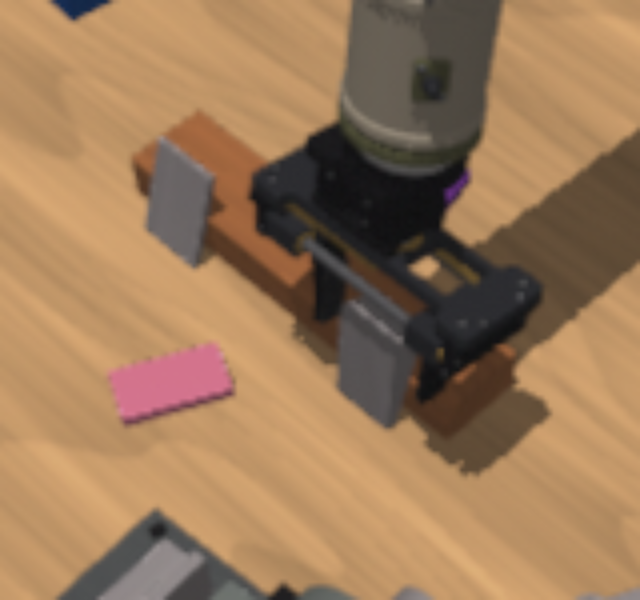

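Good. Close on the wedge.

Emit:
arm_command(targets=[[[0,0,0,0,0,0],[0,0,0,0,0,0],[0,0,0,0,0,0],[0,0,0,0,0,0],[0,0,0,0,0,0],[0,0,0,0,0,0],[0,0,0,0,0,0],[0,0,0,0,0,0],[0,0,0,0,0,0],[0,0,0,0,0,0]]], hand=0, grip_force=60)

```text
time: 20.72
ee_pos: [0.4275, -0.089, 0.0526]
eef_rot: [0.54, 0.542, -0.456, -0.454]
ft_force: [-0.7, -0.9, 0.6]
width: 0.0497
```

```bash
python3 - <<'E'
from h import *
s=readout.read_state();print(s["time"],s["ee_pos"],s["width"],s["ft_force"]);M=Ro.from_quat(s["eef_rot"]).as_matrix();print(M.round(4))
E
```

```text
20.7167 [ 0.42746436 -0.08903976  0.05259748] 0.04967995768930388 [-0.72445236 -0.9166779   0.60544921]
[[-3.300e-03  1.725e-01 -9.850e-01]
 [ 1.000e+00  9.000e-04 -3.200e-03]
 [ 3.000e-04 -9.850e-01 -1.725e-01]]
```

Emit:
arm_command(targets=[[[0,-0.0232,-0.0125,0,0,0],[0,-0.0232,-0.0125,0,0,0],[0,-0.0232,-0.0125,0,0,0],[0,-0.0232,-0.0125,0,0,0],[0,-0.0232,-0.0125,0,0,0],[0,-0.0232,-0.0125,0,0,0],[0,0,0,4.97,0,0],[0,0,0,4.97,0,0],[0,0,0,0,0,0],[0,0,0,0,0,0]]])

```text
time: 21.55
ee_pos: [0.4771, -0.0891, 0.2011]
eef_rot: [-0.499, -0.499, 0.502, 0.499]
ft_force: [-0.2, -0.6, -4.8]
width: 0.0496
```

```bash
python3 - <<'E'
from h import *
s=readout.read_state();print(s["time"],s["ee_pos"],s["width"],s["ft_force"],s["joint_positions"].round(2));M=Ro.from_quat(s["eef_rot"]).as_matrix();print(M.round(4))
c=vision.camera("scene");cv2.imwrite("pics/s17.png",cv2.resize(c["pixels"][60:210,170:330],None,fx=4,fy=4))
E
```

```text
21.55 [ 0.47713146 -0.08906248  0.20114825] 0.04960381085963402 [-0.15639757 -0.60482335 -4.8093203 ] [-0.81  0.01  0.91  1.89 -0.    1.25  1.68]
[[-0.0032 -0.0029 -1.    ]
 [ 1.     -0.0037 -0.0032]
 [-0.0037 -1.      0.0029]]
```

View pics/s17.png

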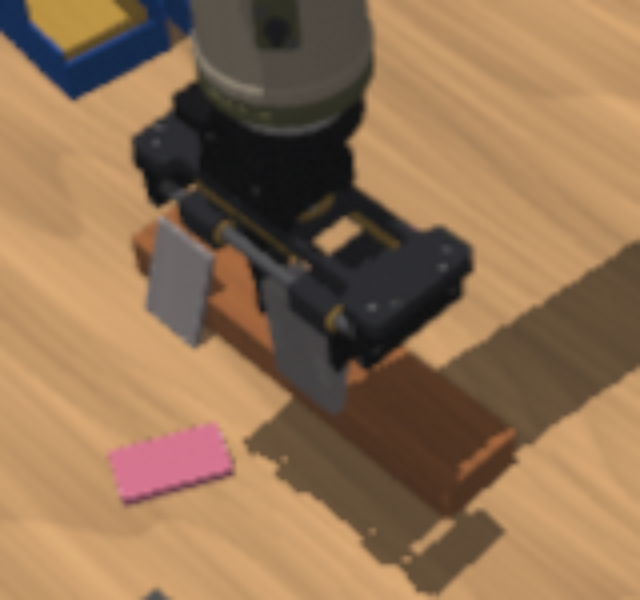

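Emit:
arm_command(targets=[[[0,0,0,0,6.62,0],[0,0,0,0,6.62,0],[0,0,0,0,6.62,0],[0,0,0,0,6.62,0],[0,0,0,0,6.62,0],[0,0,0,0,6.62,0],[0,0,0,0,6.62,0]]])

```text
time: 22.18
ee_pos: [0.4763, -0.0892, 0.2027]
eef_rot: [-0.656, -0.263, 0.261, 0.658]
ft_force: [-0.6, -0.4, -4.8]
width: 0.0497
```

Emit:
arm_command(targets=[[[0,0,0,0,6.62,0],[0,0,0,0,6.62,0],[0,0,0,0,6.62,0],[0,0,0,0,6.62,0],[0,0,0,0,6.62,0],[0,0,0,0,6.62,0],[0,0,0,0,0,0],[0,0,0,0,0,0],[0,0,0,0,0,0]]])

```text
time: 22.93
ee_pos: [0.4768, -0.089, 0.2027]
eef_rot: [-0.706, -0.027, 0.026, 0.707]
ft_force: [0.1, -0.1, -3.2]
width: 0.0494
```

```bash
python3 - <<'E'
from h import *
s=readout.read_state();print(s["time"],s["ee_pos"],s["width"],s["ft_force"],s["joint_positions"].round(2));M=Ro.from_quat(s["eef_rot"]).as_matrix();print(M.round(4))
a=np.radians(4.05);ex=np.array([np.cos(a),np.sin(a)]);ey=np.array([-np.sin(a),np.cos(a)])
t=np.array([.645,-.04])+.004*ex-.0115*ey
print(t,(M.T@(np.r_[t,.22]-s["ee_pos"])).round(4))
E
```

```text
22.9333 [ 0.47682411 -0.08898064  0.20269819] 0.04936069431153503 [ 0.11838882 -0.067001   -3.24228844] [-0.81  0.    0.92  1.89 -0.    1.25  0.19]
[[ 9.971e-01  8.000e-04 -7.560e-02]
 [ 7.560e-02  1.900e-03  9.971e-01]
 [ 1.000e-03 -1.000e+00  1.800e-03]]
[ 0.64980222 -0.05118877] [ 0.1754 -0.0171  0.0246]
```

Emit:
arm_command(targets=[[[0.0292,-0.0028,0.0041,0,0,0],[0.0292,-0.0028,0.0041,0,0,0],[0.0292,-0.0028,0.0041,0,0,0],[0.0292,-0.0028,0.0041,0,0,0],[0.0292,-0.0028,0.0041,0,0,0],[0.0292,-0.0028,0.0041,0,0,0],[0,0,0,5.05,0.15,0],[0,0,0,5.05,0.15,0],[0,0,0,0,0,0],[0,0,0,0,0,0],[0,0,0,0,0,0],[0,0,0,0,0,0]]])

```text
time: 23.93
ee_pos: [0.6503, -0.0504, 0.2194]
eef_rot: [-0.642, -0.022, 0.027, 0.766]
ft_force: [1.1, 0.4, -4.5]
width: 0.0497
```

```bash
python3 - <<'E'
from h import *
s=readout.read_state();print(s["time"],s["ee_pos"],s["width"],s["ft_force"],s["joint_positions"].round(2));M=Ro.from_quat(s["eef_rot"]).as_matrix();print(M.round(4))
c=vision.camera("wrist")
cv2.imwrite("pics/w18.png",c["pixels"])
a=c["pixels"][100:230,205:365]
b=(255*(a/255.)**0.55).astype('uint8')
cv2.imwrite("pics/w18c.png",cv2.resize(b,None,fx=4.6,fy=4.6,interpolation=cv2.INTER_CUBIC))
c=vision.camera("scene");cv2.imwrite("pics/s18.png",cv2.resize(c["pixels"][120:270,160:320],None,fx=4,fy=4))
E
```

```text
23.9333 [ 0.65026653 -0.05038144  0.21941342] 0.04972866949058667 [ 1.11360515  0.36801741 -4.49443621] [-0.46  0.52  0.81  1.39 -0.54  1.46  0.45]
[[ 9.976e-01 -1.260e-02 -6.860e-02]
 [ 6.970e-02  1.749e-01  9.821e-01]
 [-4.000e-04 -9.845e-01  1.753e-01]]
```

View pics/w18c.png

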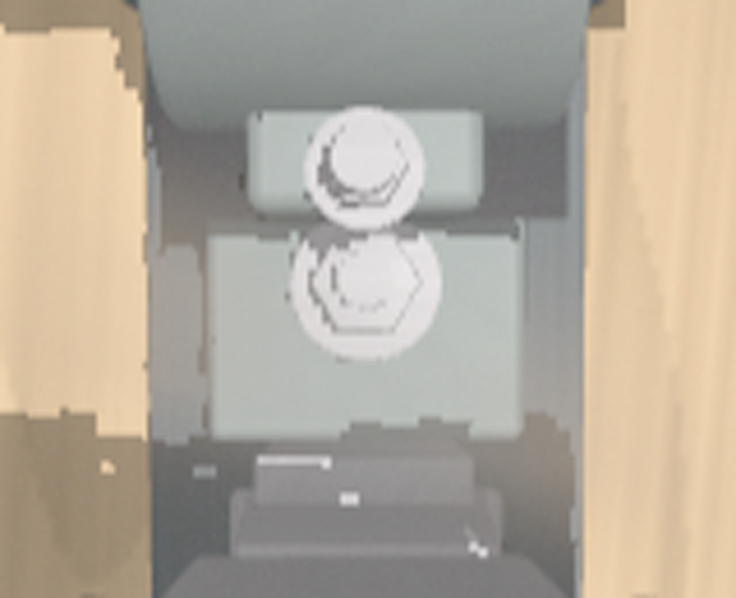

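View pics/s18.png

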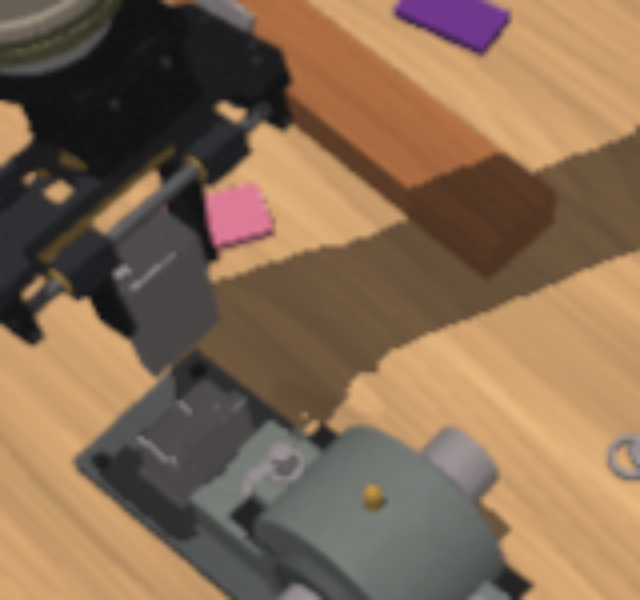

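```bash
python3 - <<'E'
from h import *
c=vision.camera("wrist");P=pose();print(P[0])
M=Ro.from_quat(P[1]).as_matrix()
o=lambda u,v:((u+.5)/4.6-.5+205,(v+.5)/4.6-.5+100)
a=np.radians(4.05);ex=np.array([np.cos(a),np.sin(a)]);ey=np.array([-np.sin(a),np.cos(a)])
for n,u,v,z in [("pk bk L",257,455,.095),("pk bk R",472,455,.095),("pk fr L",255,503,.095),("pk fr R",472,503,.095),("foot L",212,437,.055),("foot R",520,437,.055),("stop top",360,557,.055),("wedge toe L",175,558,P[0][2]-.052),("wedge toe R",562,558,P[0][2]-.052)]:
    X=cast(c,o(u,v),z,P);d=X[:2]-np.array([.645,-.04]); print(n,X.round(4),(d@ex).round(4),(d@ey).round(4))
E
```

```text
[ 0.65028485 -0.05040385  0.21951814]
pk bk L [ 0.6276 -0.0303  0.095 ] -0.0167 0.0109
pk bk R [ 0.6703 -0.0273  0.095 ] 0.0261 0.0108
pk fr L [ 0.6278 -0.04    0.095 ] -0.0172 0.0013
pk fr R [ 0.671  -0.0369  0.095 ] 0.0262 0.0012
foot L [ 0.6144 -0.0295  0.055 ] -0.0298 0.0126
foot R [ 0.6838 -0.0246  0.055 ] 0.0397 0.0126
stop top [ 0.6496 -0.0544  0.055 ] 0.0036 -0.0147
wedge toe L [ 0.6213 -0.0422  0.1675] -0.0238 -0.0005
wedge toe R [ 0.6796 -0.0381  0.1675] 0.0347 -0.0006
```

Emit:
arm_command(targets=[[[0,0.0148,-0.0026,0,0,0],[0,0.0148,-0.0026,0,0,0],[0,0.0148,-0.0026,0,0,0],[0,0.0148,-0.0026,0,0,0],[0,0,0,0,0,0],[0,0,0,0,0,0],[0,0,0,0,0,0]]])

```text
time: 24.67
ee_pos: [0.6506, -0.0514, 0.1603]
eef_rot: [-0.642, -0.022, 0.026, 0.766]
ft_force: [0.2, -0.1, -4.0]
width: 0.0494
```

```bash
cat > look.py <<'E'
from h import *
import sys
n=sys.argv[1]
s=readout.read_state();print(s["time"],s["ee_pos"],s["width"],s["ft_force"]);M=Ro.from_quat(s["eef_rot"]).as_matrix();print(M.round(4))
a=np.radians(4.05);ex=np.array([np.cos(a),np.sin(a)]);ey=np.array([-np.sin(a),np.cos(a)])
d=s["ee_pos"][:2]-np.array([.645,-.04]);print("TCP rel",(d@ex).round(4),(d@ey).round(4))
c=vision.camera("wrist")
a=c["pixels"][120:250,205:365]
b=(255*(a/255.)**0.55).astype('uint8')
cv2.imwrite(f"pics/w{n}.png",cv2.resize(b,None,fx=4.6,fy=4.6,interpolation=cv2.INTER_CUBIC))
c=vision.camera("scene");cv2.imwrite(f"pics/s{n}.png",cv2.resize((255*(c["pixels"][150:280,160:310]/255.)**.7).astype('uint8'),None,fx=4.5,fy=4.5))
E
python3 look.py 20
```

```text
24.6667 [ 0.65063209 -0.05136599  0.16033378] 0.049412091085966926 [ 0.2328432  -0.05390055 -3.97283926]
[[ 9.977e-01 -1.140e-02 -6.650e-02]
 [ 6.750e-02  1.750e-01  9.823e-01]
 [ 4.000e-04 -9.845e-01  1.754e-01]]
TCP rel 0.0048 -0.0117
```

View pics/w20.png

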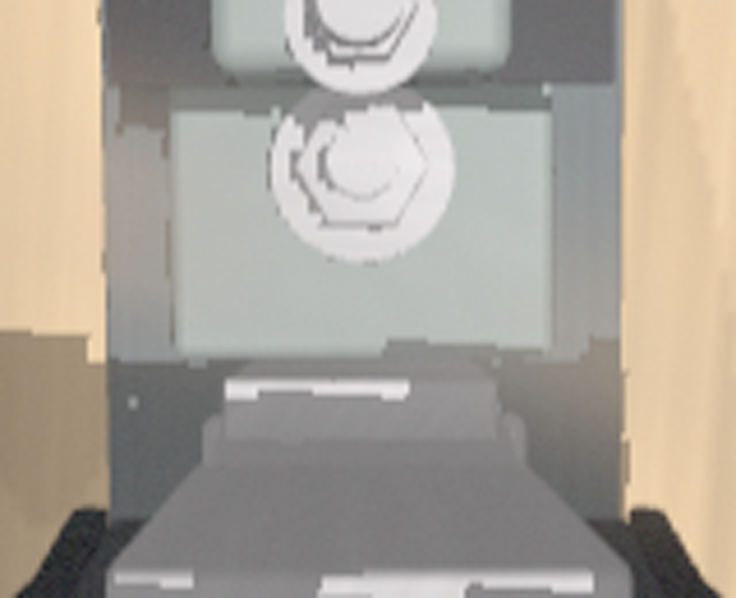

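View pics/s20.png

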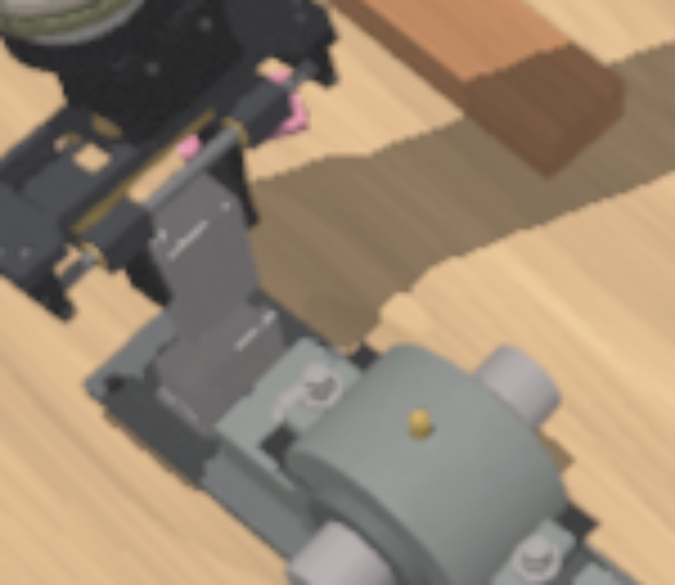

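```bash
python3 - <<'E'
from h import *
c=vision.camera("wrist");P=pose()
o=lambda u,v:((u+.5)/4.6-.5+205,(v+.5)/4.6-.5+120)
a=np.radians(4.05);ex=np.array([np.cos(a),np.sin(a)]);ey=np.array([-np.sin(a),np.cos(a)])
for n,u,v,z in [("pk bk",230,379,.095),("pk bk R",495,379,.095),("pk fr L",225,440,.095),("pk fr R",500,440,.095),("foot L",178,355,.055),("foot R",548,355,.055),("wedge toe L",207,463,.108),("wedge toe R",527,463,.108)]:
    X=cast(c,o(u,v),z,P);d=X[:2]-np.array([.645,-.04]); print(n,(d@ex).round(4),(d@ey).round(4))
E
```

```text
pk bk -0.0162 0.0105
pk bk R 0.0261 0.0104
pk fr L -0.0171 0.0007
pk fr R 0.0269 0.0006
foot L -0.0295 0.0123
foot R 0.0394 0.0121
wedge toe L -0.0186 -0.0013
wedge toe R 0.0299 -0.0015
```

Emit:
arm_command(targets=[[[0,0.0098,-0.0017,0,0,0],[0,0.0098,-0.0017,0,0,0],[0,0.0098,-0.0017,0,0,0],[0,0.0098,-0.0017,0,0,0],[0,0.0098,-0.0017,0,0,0],[0,0,0,0,0,0],[0,0,0,0,0,0]]])

```text
time: 25.4
ee_pos: [0.6497, -0.0513, 0.1086]
eef_rot: [-0.642, -0.021, 0.026, 0.766]
ft_force: [-0.2, -0.2, -3.8]
width: 0.0494
```

```bash
python3 look.py 21
```

```text
25.4 [ 0.64966767 -0.05130622  0.10859821] 0.049396731338108076 [-0.18300974 -0.21559838 -3.75004554]
[[ 0.9978 -0.014  -0.0653]
 [ 0.0667  0.1752  0.9823]
 [-0.0023 -0.9844  0.1758]]
TCP rel 0.0039 -0.0116
```

View pics/w21.png

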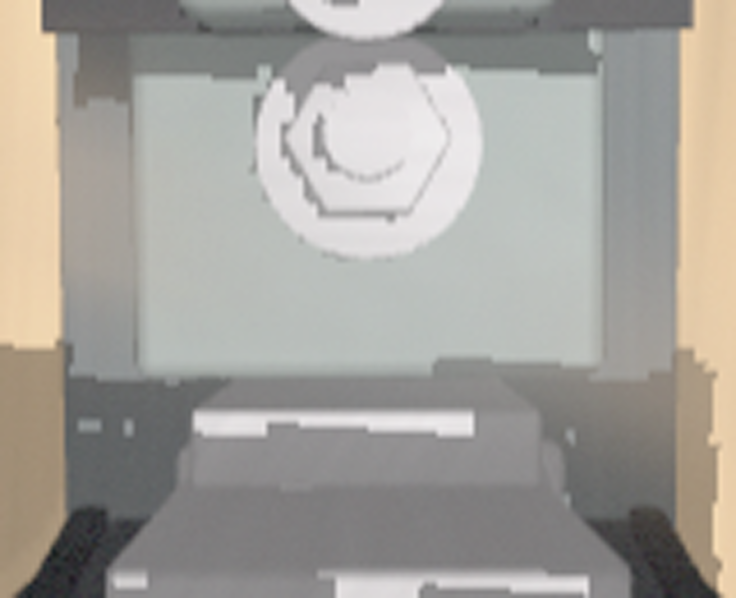

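View pics/s21.png

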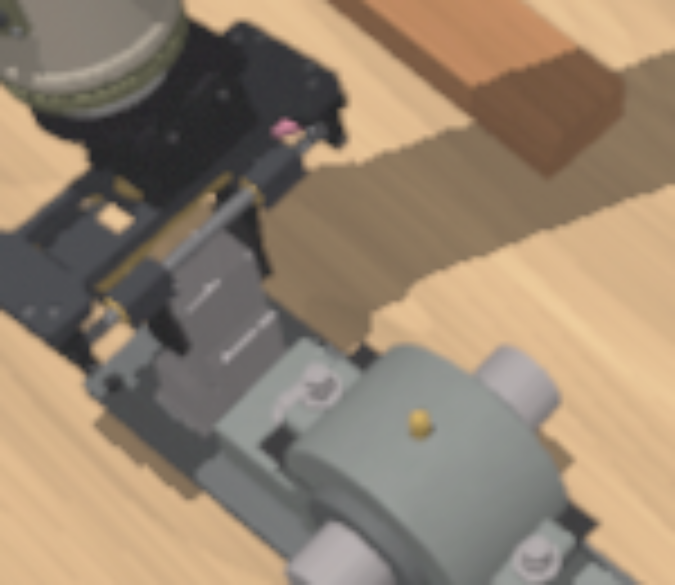

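Emit:
arm_command(targets=[[[0,0.0049,-0.0009,0,0,0],[0,0.0049,-0.0009,0,0,0],[0,0.0049,-0.0009,0,0,0],[0,0,0,0,0,0],[0,0,0,0,0,0]]])

```text
time: 25.92
ee_pos: [0.6501, -0.0498, 0.0939]
eef_rot: [-0.641, -0.021, 0.027, 0.767]
ft_force: [0.9, 4.9, -5.4]
width: 0.0495
```

Emit:
arm_command(targets=[[[0,0.0025,-0.0004,0,0,0],[0,0.0025,-0.0004,0,0,0],[0,0,0,0,0,0],[0,0,0,0,0,0]]])

```text
time: 26.25
ee_pos: [0.6507, -0.0495, 0.0914]
eef_rot: [-0.64, -0.022, 0.026, 0.767]
ft_force: [-5.7, 6.0, 11.1]
width: 0.0496
```

```bash
python3 look.py 22
```

```text
26.25 [ 0.65069355 -0.04945736  0.09143921] 0.04957972318896781 [-5.6719352   5.96669241 11.11577631]
[[ 9.976e-01 -1.170e-02 -6.810e-02]
 [ 6.910e-02  1.784e-01  9.815e-01]
 [ 7.000e-04 -9.839e-01  1.787e-01]]
TCP rel 0.005 -0.0098
```

View pics/w22.png

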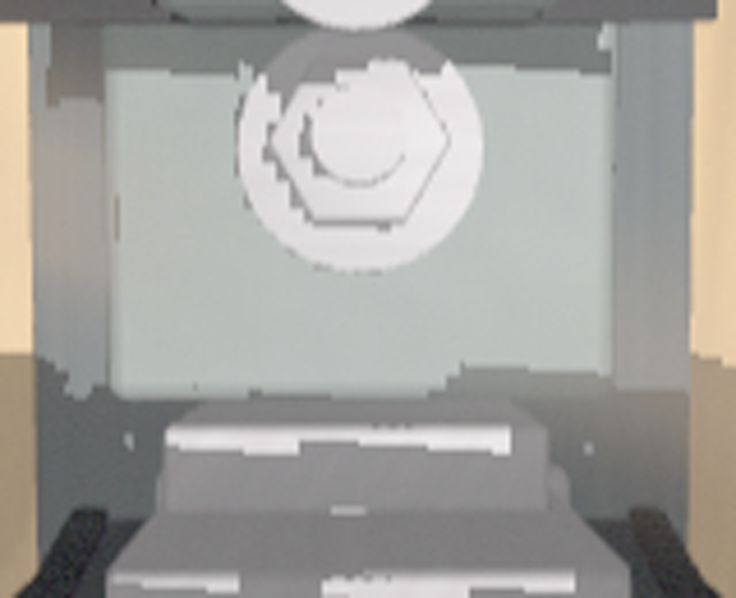

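Emit:
arm_command(targets=[[[0,0.0021,0.0006,0,0,0],[0,0.0021,0.0004,0,0,0],[0,0,0,0,0,0],[0,0,0,0,0,0]]])

```text
time: 26.68
ee_pos: [0.6509, -0.0493, 0.0908]
eef_rot: [-0.64, -0.023, 0.025, 0.767]
ft_force: [-14.0, 4.5, 39.1]
width: 0.0492
```

Emit:
arm_command(targets=[[[0,0.0021,0.0004,0,0,0],[0,0,0,0,0,0],[0,0,0,0,0,0]]])

```text
time: 26.93
ee_pos: [0.651, -0.0493, 0.0907]
eef_rot: [-0.64, -0.023, 0.025, 0.767]
ft_force: [-20.3, 3.1, 52.0]
width: 0.0496
```

```bash
python3 look.py 23; python3 - <<'E'
from h import *
c=vision.camera("top");cv2.imwrite("pics/t23.png",cv2.resize(c["pixels"][110:190,180:355],None,fx=4.5,fy=4.5,interpolation=cv2.INTER_CUBIC))
E
```

```text
26.9333 [ 0.65095735 -0.04931577  0.09067154] 0.049581298427085016 [-20.25350764   3.05776594  52.02075447]
[[ 0.9977 -0.0088 -0.0675]
 [ 0.068   0.1785  0.9816]
 [ 0.0034 -0.9839  0.1787]]
TCP rel 0.0053 -0.0097
```

View pics/w23.png

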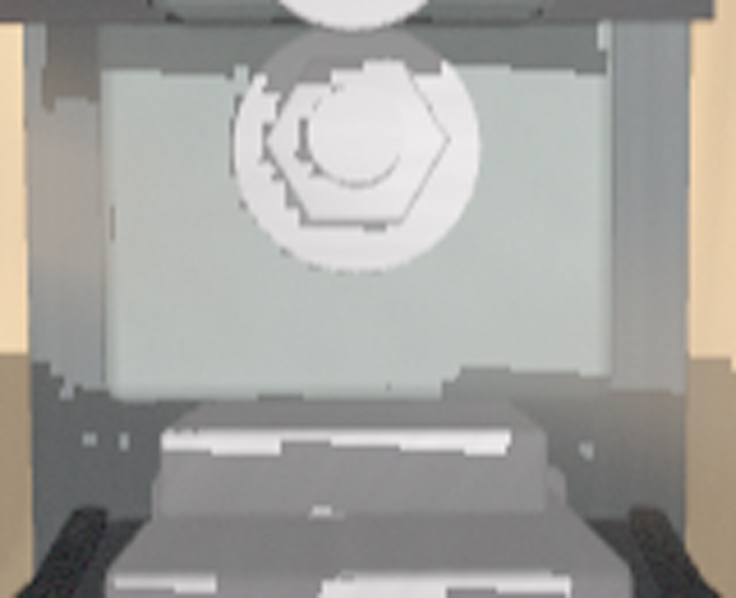

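View pics/s23.png

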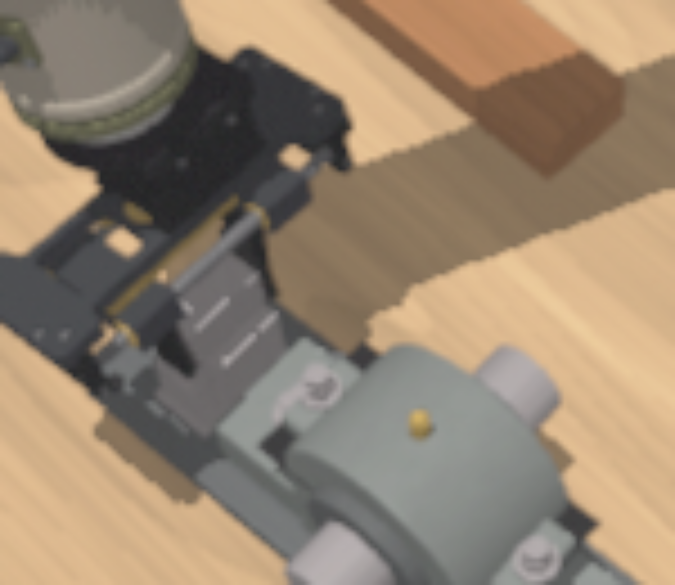

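```bash
python3 - <<'E'
from h import *
c=vision.camera("wrist");P=pose()
o=lambda u,v:((u+.5)/4.6-.5+205,(v+.5)/4.6-.5+120)
a=np.radians(4.05);ex=np.array([np.cos(a),np.sin(a)]);ey=np.array([-np.sin(a),np.cos(a)])
for n,u,v,z in [("pk bk",165,431,.095),("pk bk R",545,431,.095),("pk fr L",160,514,.095),("pk fr R",545,512,.095),("foot L",110,399,.055),("foot R",606,399,.055),("wedge top back L",107,580,.0387+.086),("R",630,580,.0387+.086)]:
    X=cast(c,o(u,v),z,P);d=X[:2]-np.array([.645,-.04]); print(n,(d@ex).round(4),(d@ey).round(4))
E
```

```text
pk bk -0.0168 0.0118
pk bk R 0.0261 0.0117
pk fr L -0.0175 0.0023
pk fr R 0.0262 0.0024
foot L -0.0297 0.0123
foot R 0.0396 0.0121
wedge top back L -0.0184 0.0007
R 0.0305 0.0006
```

Emit:
arm_command(targets=[[[0,-0.0055,0.001,0,0,0],[0,0.0003,0.0015,0,0,0],[0,0,0,0,0,0],[0,0,0,0,0,0],[0,0,0,0,0,0]]])

```text
time: 27.55
ee_pos: [0.6507, -0.0487, 0.0911]
eef_rot: [-0.642, -0.022, 0.025, 0.766]
ft_force: [-3.5, -1.7, 13.0]
width: 0.0497
```

```bash
python3 look.py 24
```

```text
27.55 [ 0.65074952 -0.04869983  0.09113798] 0.04965521210528883 [-3.5426383  -1.66930974 12.97291166]
[[ 0.9978 -0.0097 -0.066 ]
 [ 0.0666  0.1741  0.9825]
 [ 0.0019 -0.9847  0.1744]]
TCP rel 0.0051 -0.0091
```

View pics/w24.png

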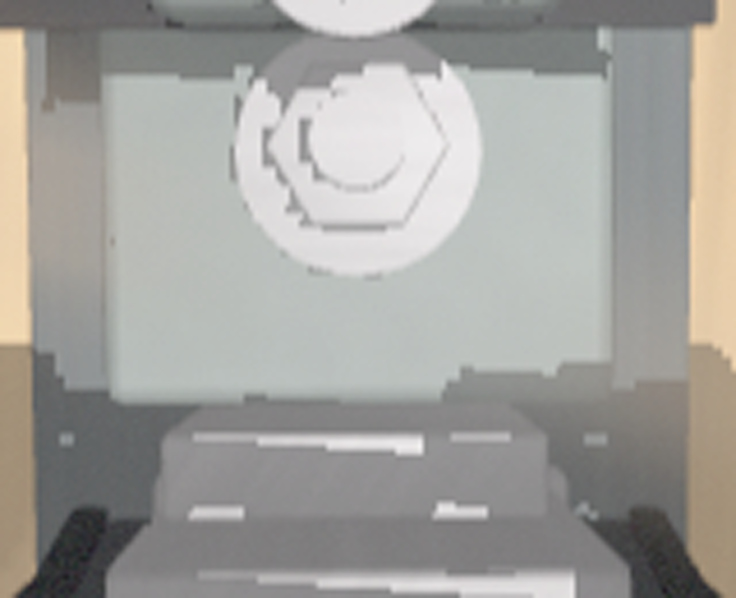

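Emit:
arm_command(targets=[[[0,-0.001,0.0002,0,0,0],[0,0.0003,0.0015,0,0,0],[0,0,0,0,0,0],[0,0,0,0,0,0],[0,0,0,0,0,0]]])

```text
time: 28.07
ee_pos: [0.6507, -0.0486, 0.0912]
eef_rot: [-0.643, -0.022, 0.024, 0.765]
ft_force: [1.6, -6.9, 5.7]
width: 0.0498
```

```bash
python3 look.py 25
```

```text
28.0667 [ 0.65070108 -0.04857797  0.09115025] 0.04983565175046425 [ 1.57614869 -6.8674268   5.68364858]
[[ 0.9979 -0.0093 -0.0646]
 [ 0.0653  0.1717  0.983 ]
 [ 0.0019 -0.9851  0.172 ]]
TCP rel 0.0051 -0.009
```

Emit:
arm_command(targets=[[[0,0.002,-0.0003,0,0,0],[0,0.001,-0.0002,0,0,0],[0,0,0,0,0,0],[0,0,0,0,0,0]]])

```text
time: 28.5
ee_pos: [0.6508, -0.0486, 0.091]
eef_rot: [-0.642, -0.022, 0.024, 0.766]
ft_force: [-9.5, -6.3, 29.0]
width: 0.0496
```

```bash
python3 look.py 26
```

```text
28.5 [ 0.65075252 -0.04864459  0.09104783] 0.049645432512682136 [-9.53121063 -6.31889223 28.95289737]
[[ 0.9978 -0.0086 -0.065 ]
 [ 0.0655  0.1736  0.9826]
 [ 0.0029 -0.9848  0.1737]]
TCP rel 0.0051 -0.009
```

View pics/w26.png

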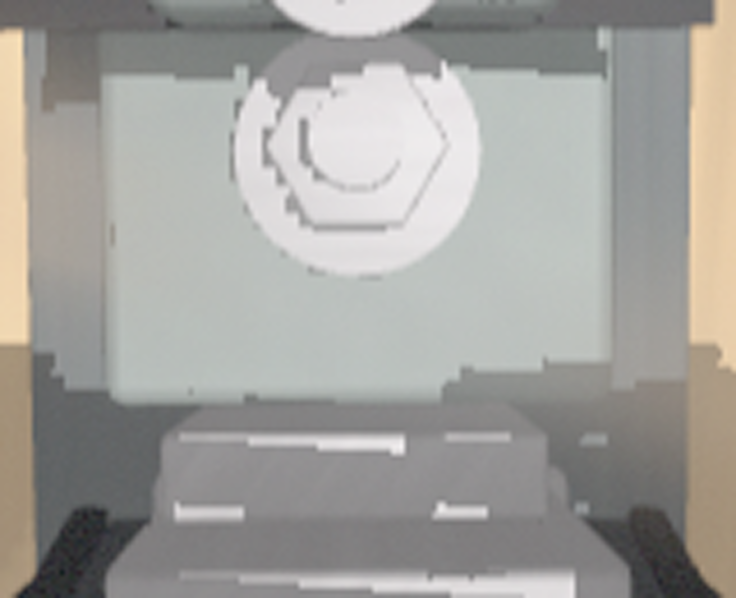

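View pics/s26.png

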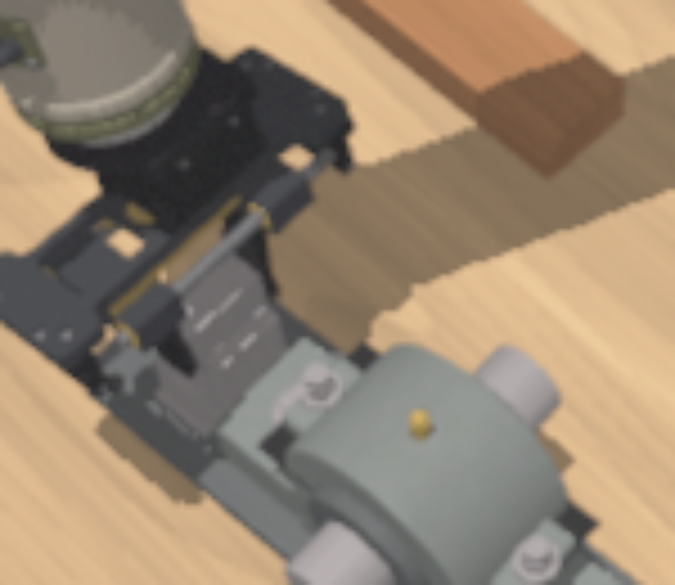

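```bash
python3 - <<'E'
from h import *
c=vision.camera("wrist");P=pose()
o=lambda u,v:((u+.5)/4.6-.5+205,(v+.5)/4.6-.5+120)
a=np.radians(4.05);ex=np.array([np.cos(a),np.sin(a)]);ey=np.array([-np.sin(a),np.cos(a)])
for n,u,v,z in [("pk bk",165,434,.095),("pk bk R",545,434,.095),("pk fr L",160,520,.095),("pk fr R",545,518,.095),("foot L",110,402,.055),("foot R",606,402,.055),("wedge top back L",107,575,.125),("R",630,575,.125)]:
    X=cast(c,o(u,v),z,P);d=X[:2]-np.array([.645,-.04]); print(n,(d@ex).round(4),(d@ey).round(4))
import cv2
p=c["pixels"][200:260,225:350];cv2.imwrite("pics/w27.png",cv2.resize((255*(p/255.)**.5).astype('uint8'),None,fx=6.4,fy=6.4,interpolation=cv2.INTER_NEAREST))
E
```

```text
pk bk -0.017 0.012
pk bk R 0.026 0.0118
pk fr L -0.0177 0.0022
pk fr R 0.0261 0.0022
foot L -0.03 0.0123
foot R 0.0394 0.0119
wedge top back L -0.0186 0.002
R 0.0304 0.0018
```

View pics/w27.png

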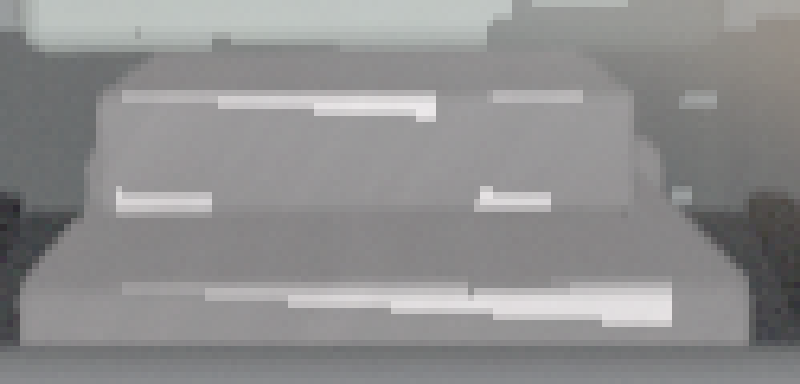

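Emit:
arm_command(targets=[[[0,0.0007,0.0003,0,0,0],[0,0,0,0,0,0],[0,0,0,0,0,0],[0,0,0,0,0,0],[0,0,0,0,0,0]]])

```text
time: 29.07
ee_pos: [0.6507, -0.0486, 0.091]
eef_rot: [-0.642, -0.022, 0.024, 0.766]
ft_force: [-11.0, -6.3, 34.2]
width: 0.0495
```

Emit:
arm_command(targets=[[[0,0,0,0,0,0],[0,0,0,0,0,0],[0,0,0,0,0,0],[0,0,0,0,0,0],[0,0,0,0,0,0],[0,0,0,0,0,0],[0,0,0,0,0,0],[0,0,0,0,0,0],[0,0,0,0,0,0],[0,0,0,0,0,0]]])

```text
time: 29.9
ee_pos: [0.6507, -0.0487, 0.091]
eef_rot: [-0.642, -0.022, 0.024, 0.766]
ft_force: [-10.5, -7.0, 35.5]
width: 0.0498
```

```bash
python3 look.py 28
```

```text
29.9 [ 0.65074663 -0.04868852  0.0910118 ] 0.04982566332432686 [-10.5144027   -6.97099014  35.50952668]
[[ 0.9979 -0.0082 -0.0647]
 [ 0.0651  0.1734  0.9827]
 [ 0.0032 -0.9848  0.1735]]
TCP rel 0.0051 -0.0091
```

View pics/w28.png

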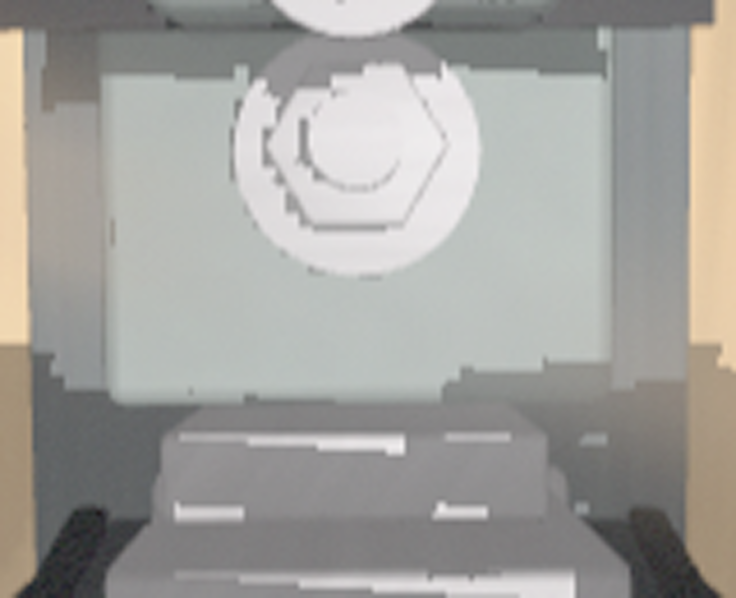

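```bash
python3 - <<'E'
from h import *
print(r.close_job()); s=readout.read_state();print(s["time"],s["ee_pos"],s["ft_force"],s["width"])
E
```

```text
the job is handed in; nothing more can be done
None
the job is handed in; nothing more can be done
```

I packed the gap with the thick packer alone, pressed the wedge down between it and the stop, and handed the job in with the wedge still gripped. No verdict came back.

- **Packer:** I measured the gap at about 14.7 mm at the bottom, so the thick packer was the one that left room for the wedge. It stands upright on the base plate and was let go. I felt it bottom at about 12 N before releasing it. In the last pictures it sits against the foot to within about 0.3 mm.
- **Wedge:** At handing in, the fingers held it at the 60 N grip setting, 49.8 mm wide. It was pressing down with a steady 35 N and pushing toward the packer with about 7 N. The arm was still over the last 0.8 s, and the pictures show the wedge upright and touching the packer to within about 0.3 mm.
- **Housing, spanner, tin and carton:** The foot edge moved no more than the roughly 1 mm scatter in my measurements. I kept clear of the spanner, tin and carton, but did not check them again at the end.

Three things did not go as planned or disagree:
- **Toe height:** The wedge went tight with its toe about 24 mm above the plate, where the measured gap predicted 17 to 19 mm. It is inside the judged limit of 32 mm. Camera error or friction on the stop face could explain the difference.
- **Sticking on the stop:** On the first push, up to 52 N, the wedge stuck on the stop face by friction without reaching the packer. I eased it off, moved it over until it touched the packer, and pressed again.
- **Wedge grip angle:** Joint 4 reached its limit, so I gripped the wedge with the hand about 10° off its own line. I tilted the hand 10° to bring the wedge upright.

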